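Set up a tube for drilling

TASK

Set up the aluminium tube for drilling: stand the wooden block in the centre of the square plate and the round steel spacer in the centre of the round plate, and set the shallow dish upright on the bench midway between them to catch the chips. Lay the tube across the tops of the block and the spacer so that it runs over the middle of both and its hole, pointing straight up, is midway between them and straight above the dish, and stand the drill guide upright on the tube, centred over the hole. Leave the tape roll, the spanner and the carton where they are.

Things in the scene. Friction and masses are not known exactly. Their poses are not given: they have to be found in the camera images.
- block_center (a point): plain dark-wood block, 50 x 50 mm and 60 mm high, about 0.1 kg, standing loose on the bench; the point is its centre, 30 mm above its underside; x and y are square to its sides, z is up
- spacer_center (a point): round steel spacer, an upright piece of open pipe, 50 mm outside and 38 mm inside diameter, 60 mm high, about 0.3 kg, loose on the bench; the point is its centre, 30 mm above its underside; z is up along its axis
- dish_center (a point): shallow round aluminium dish, open at the top, 58 mm across at the bottom and 60 mm at the rim, 30 mm high, wall and floor 3 mm, about 0.09 kg, loose on the bench; the point is on its axis, 15 mm above its underside; z is up
- tube_center (a point): bare aluminium square tube, 300 mm long, 40 x 40 mm, about 0.35 kg, lying loose on the bench, with a 14 mm hole, seen as a dark disc, straight down through the middle of its length (not a step that anything catches in); the point is its centre, on the hole's axis, 20 mm above its underside; x runs along its length, y across, z up along the hole
- guide_center (a point): drill guide: dark steel block 40 x 40 x 40 mm with a brass bush, 22 mm diameter, standing 10 mm out of the middle of its top (50 mm high in all), about 0.35 kg, loose on the bench; the point is the centre of the steel block, 20 mm above its underside; x and y are square to its sides, z is up
- square_plate: dark steel plate fixed to the bench, 80 x 80 mm, 6 mm thick; origin at the centre of its underside, at bench height; x and y are square to its edges. The two plates are 160 to 190 mm apart, centre to centre
- round_plate: dark steel round plate fixed to the bench, 84 mm diameter, 6 mm thick; origin at the centre of its underside, at bench height
- tape_roll: bystander: cardboard-brown roll of tape lying flat, 90 mm diameter, 76 mm hole, 48 mm high; origin at the centre of its underside
- spanner: bystander: steel spanner about 180 mm long lying flat on the bench beyond the tube; origin on its underside near the middle, x along its length
- carton: bystander: closed cardboard carton, 90 x 70 mm, 50 mm high, with a strip of pale tape on top; origin at the centre of its underside
Things that resemble listed ones, but are neither listed nor needed, are in the scene too. Leave any green or purple look-alike of the part that bears guide_center alone. What is shaped like the square_plate but orange is not meant.

How it is judged:
At the end, for the whole second after the job is handed in: Block and spacer upright on their plates (14 mm); tube level on both, its line within 14 mm of both centres, hole up, 50 to 130 mm from each; dish upright on the bench within 15 mm of the hole; guide upright on the tube within 12 mm of the hole; all at rest (horizontal distance between block_center and square_plate below 0.014 m and height (world z) of block_center between 0.033 and 0.039 m and angle between each of block_center, spacer_center, dish_center, guide_center's own z axis and vertical below 0.08 rad and y of block_center in the frame of tube_center between -0.014 and 0.014 m and x of block_center in the frame of tube_center between -0.13 and 0.13 m and (x of block_center in the frame of tube_center above 0.05 m or x of block_center in the frame of tube_center below -0.05 m) and contact force between each of block, spacer and tube above 0.2 N and horizontal distance between spacer_center and round_plate below 0.014 m and height (world z) of spacer_center between 0.033 and 0.039 m and y of spacer_center in the frame of tube_center between -0.014 and 0.014 m and x of spacer_center in the frame of tube_center between -0.13 and 0.13 m and (x of spacer_center in the frame of tube_center above 0.05 m or x of spacer_center in the frame of tube_center below -0.05 m) and horizontal distance between dish_center and tube_center below 0.015 m and height (world z) of dish_center between 0.012 and 0.018 m and height (world z) of tube_center between 0.082 and 0.09 m and angle between tube_center's own z axis and vertical below 0.06 rad and horizontal distance between guide_center and tube_center below 0.012 m and height (world z) of guide_center between 0.121 and 0.131 m and linear speed of each of block, spacer, dish, tube, guide below 0.02 m/s); the robot touches nothing.
It fails at once if the tape roll is disturbed (moved more than 20 mm) (distance of tape_roll from where it was at the start of the episode above 0.02 m).
It fails at once if the spanner is disturbed (moved more than 20 mm) (distance of spanner from where it was at the start of the episode above 0.02 m).
It fails at once if the carton is disturbed (moved more than 20 mm) (distance of carton from where it was at the start of the episode above 0.02 m).
It also fails if it takes over 120 s, if anything falls off the work surface, if the arm or the gripper's body presses on something with over 40 N, if the wrist force passes 120 N, or if a joint passes its speed limit or range.

ROBOT

A 6-joint arm with a two-finger parallel gripper is mounted at the origin on the work surface. World frame = base frame: x ahead of the robot, y to its left, z up, the work surface at z = 0. Lengths are in m, angles in rad, forces in N, time in s.
With the tool pointing down it reaches from about 0.425 to 0.95 m from the base axis. Payload 3.5 kg.
Tool frame: the origin (TCP) lies at the very end of the fingers, on their centre line; the grasp point (between the pads) lies 19 mm behind it; y points along the fingers, z is the direction in which the jaws open and shut, and the axes are right-handed (so a half turn about y gives the same grasp; the last joint's range is limited). The gripper opens to 85 mm and grips with 20 to 120 N. Pads are 22 mm wide; open, the fingers measure 114 mm over their backs; the gripper's body (76 mm by 85 mm) begins 54 mm behind the grasp point. The pads swing forward as they close: fully open they stand 13 mm farther back than shut.
Start: joints at [-1.468, 0.286, 1.577, -0, 1.279, -0.15], TCP at [0.169, -0.654, 0.231] pointing down, gripper open.
Joint ranges: [-2.77, 2.77], [-0.9, 2.22], [0.21, 2.48], [-1.53, 4.67], [0.24, 2.81], [-2.84, 2.84]. Speed limits (rad/s): [2.79, 2.79, 3.14, 3.14, 3.14, 3.14].

INTERFACE

Orientations are given as a unit quaternion [x, y, z, w].
In Python, from plant import ctrl, cams gives the robot as it stands.
- The arm moves only by the tool play_rows, never from a script. Its argument "steps" is a list of rows, each an object of numbers: "claw": the finger opening in cm, from 0 to 8.54; "tx", "ty", "tz": the shift along the tool's x, y, z in cm; "ax", "ay", "az": the turn, a rotation vector about the tool's x, y, z in degrees. A call has 1 to 12 rows; each row is the pose to reach, as a shift and turn from the pose commanded when the call began, along the tool's axes at that moment; what a row does not reach only later rows make up. A row lasts 1/12 s, in which the tool goes at most 41.7 mm and 7.16 degrees, less where a joint would pass 70% of its speed; a pose out of reach is approached as far as the arm can. A call with a gripper value outside its range is refused whole. The fingers move at their own pace and stop on an object; "grip_force" is the grip in N (left out, the last holds). Time passes only in rows, so rows that repeat a pose let the fingers close. It gives the time, the measured TCP pose, the force and the opening at its end, in the units of the state.
- ctrl.get_state(): the state, without advancing time (a new reading comes with each control period).
- cams.read_camera(name): name is "side" or "top"; returns (picture, depth): 420x560x3 uint8, blue, green, red; 420x560 float32, m along the optical axis (not along the pixel's ray), 0 where there is no reading.
- cams.camera_model(name): a dict with "intrinsics" (3x3 intrinsics, pixels), "distortion" ([k1, k2, p1, p2, k3] as OpenCV has them; the pictures are not rectified), "rvec" (rotation vector, rad) and "tvec" (3), from world to camera coordinates, as OpenCV has them. Camera axes: x right, y down, z forward; pixel columns grow to the right and rows downward; lengths in m; the calibration is good to about 2 mm. A picture is of the moment at which its call begins. camera_model takes no time and is no camera call.
- ctrl.sign_off(): hands the job in, once; it reports no verdict.
The state is a dict: "time": time; "qpos": joint angles; "dq": joint speeds; "joint_efforts": joint torques, N m; "eef_pos": TCP position; "tcp_rot": TCP orientation; "contact_force": force on the tool from outside, world axes, zero at the start; "wrist_torque": the same for the moment, N m; "opening": opening from 0.0 (shut) to 1.0 (fully open).
Only numpy, scipy, OpenCV 4.12 (cv2) and the standard library are available. Lean on these libraries where they do the work, as an engineer would, in place of code of your own. Each camera call takes 0.05 s, during which the arm holds its last target.

## Working session

There is one attempt and no reset: what is moved stays moved. The work goes in short steps, Python scripts to look and compute and a tool call to move; the robot and the scene stay as the last step left them, time stands still between calls to the robot, and variables do not carry over. Pictures are saved under pics/ and viewed, and the job is handed in when it is done.

Besides the shell and the picture viewer there is one more tool, called after ">>>" as name([rows], argument=value, ...), one row to a line, values as JSON. play_rows: Moves the arm, as the interface text tells. Its arguments: {"type":"object","properties":{"steps":{"type":"array","items":{"type":"object","properties":{"claw":{"type":"number"},"tx":{"type":"number"},"ty":{"type":"number"},"tz":{"type":"number"},"ax":{"type":"number"},"ay":{"type":"number"},"az":{"type":"number"}}}},"grip_force":{"type":"number"}},"required":["steps"]}

```bash
ls -a; mkdir -p pics; python3 - <<'E'
from plant import ctrl,cams
import cv2
for n in ["top","side"]:
    p,d=cams.read_camera(n)
    cv2.imwrite(f"pics/{n}0.png",p)
    import numpy as np
    np.save(f"pics/{n}0_d.npy",d)
    m=cams.camera_model(n); print(n,m, d.min(),d.max())
print(ctrl.get_state())
E
```

```text
.
..
pics
top {'intrinsics': array([[435.10194087,   0.        , 274.89902421],
       [  0.        , 435.10194087, 207.74461563],
       [  0.        ,   0.        ,   1.        ]]), 'distortion': array([-0.02077446,  0.        ,  0.        ,  0.        ,  0.        ]), 'rvec': array([ 2.1671428 , -2.1616141 ,  0.15629061]), 'tvec': array([-0.01303217,  0.58195497,  1.00641207])} 0.0 1.9968233
side {'intrinsics': array([[545.04695222,   0.        , 269.73422598],
       [  0.        , 545.04695222, 217.63060938],
       [  0.        ,   0.        ,   1.        ]]), 'distortion': array([-0.04584305,  0.        ,  0.        ,  0.        ,  0.        ]), 'rvec': array([ 0.46330558, -2.70442633,  1.26437468]), 'tvec': array([0.54221851, 0.15740462, 1.34645214])} 0.0 3.5281727
{'time': 0.1, 'qpos': array([-1.46801266e+00,  2.87143824e-01,  1.57803986e+00,  8.15825327e-06,
        1.27860559e+00, -1.50015234e-01]), 'dq': array([ 1.22549676e-03, -2.86029566e-03, -5.37623307e-03, -9.89375118e-04,
       -3.73248691e-04, -2.75992428e-05]), 'joint_efforts': array([ 7.09535962e-04, -4.07296443e+01, -2.93700635e+01, -1.37203583e-04,
        3.43289335e-03, -9.96395755e-06]), 'eef_pos': array([ 0.16878601, -0.65293821,  0.23003598]), 'tcp_rot': array([-0.08911812,  0.70224166, -0.70068898,  0.08916032]), 'contact_force': array([ 0.87676528, -0.51424668,  0.71197335]), 'wrist_torque': array([0.01474795, 0.02073101, 0.00881657]), 'opening': 1.0004578082656514}
```

View pics/top0.png

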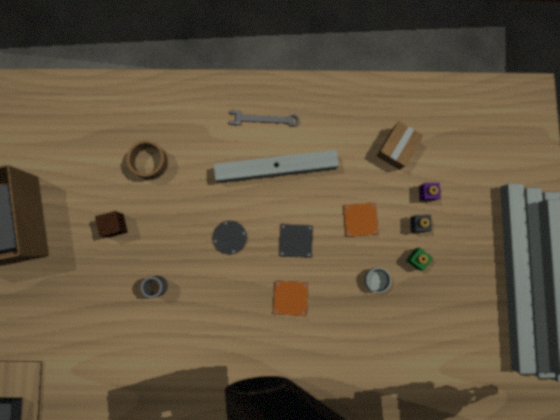

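View pics/side0.png

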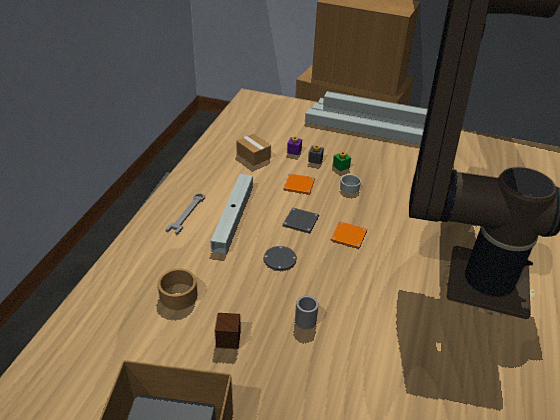

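The top view shows these candidates:
- **Guide:** the dark one at (422,224) is wanted. Purple (431,191) and green (420,259) are look-alikes.
- **Square plate:** the dark one at (296,241) is wanted. Orange (361,219) and (291,298) are not.
- **Other parts:** round plate (230,237), dish (377,281), spacer (153,287), block (111,224), and tube (276,165) with its hole at about (276,165). The grey tubes at the right edge, x>500, are off to the side.

Next I'll check with a close crop and measure.

```bash
cat > h.py <<'E'
import numpy as np, cv2, warnings
from plant import ctrl,cams
def M(n):
    m=cams.camera_model(n); R=cv2.Rodrigues(m["rvec"])[0]; return m["intrinsics"],m["distortion"],R,np.array(m["tvec"]).ravel()
def rays(n,px):
    K,D,R,t=M(n); u=cv2.undistortPoints(np.array(px,float).reshape(-1,1,2),K,D).reshape(-1,2)
    d=np.c_[u,np.ones(len(u))]; return -R.T@t, d@R, d   # dirs with camera depth 1
def onplane(n,px,z):
    c,d,_=rays(n,px); s=(z-c[2])/d[:,2]; return c+d*s[:,None]
def cloud(n,depth):
    h,w=depth.shape; uu,vv=np.meshgrid(np.arange(w),np.arange(h))
    c,d,_=rays(n,np.c_[uu.ravel(),vv.ravel()]); P=c+d*depth.reshape(-1,1); P[depth.ravel()<=0]=np.nan
    return P.reshape(h,w,3)
def proj(n,P):
    K,D,R,t=M(n); return cv2.projectPoints(np.array(P,float).reshape(-1,1,3),R,t,K,D)[0].reshape(-1,2)
E
python3 - <<'E'
from h import *
t=cv2.imread("pics/top0.png"); s=cv2.imread("pics/side0.png")
a=cv2.resize(t[130:320,85:275],(400,400),interpolation=cv2.INTER_CUBIC)
b=cv2.resize(t[130:320,265:455],(400,400),interpolation=cv2.INTER_CUBIC)
cv2.imwrite("pics/crop0.png",np.clip(np.hstack([a,b])*1.6,0,255).astype(np.uint8))
d=np.load("pics/top0_d.npy"); P=cloud("top",d)
for nm,(u,v) in dict(bench=(200,200),round=(230,237),sq=(296,241),tube=(250,168),block=(111,224),guide=(422,224),dish=(377,281),spacer=(153,287),tape=(146,160),carton=(400,145)).items():
    print(nm,P[v,u].round(4))
E
```

```text
bench [0.605  0.1734 0.0027]
round [0.5132 0.0973 0.0091]
sq [ 0.5041 -0.0639  0.0053]
tube [0.6787 0.0489 0.0379]
block [0.5396 0.3701 0.0594]
guide [ 0.5429 -0.3618  0.0478]
dish [ 0.4072 -0.2609  0.0051]
spacer [ 0.3921  0.2831 -0.0017]
tape [7.063e-01 3.115e-01 2.000e-04]
carton [ 0.7347 -0.3147  0.0515]
```

View pics/crop0.png

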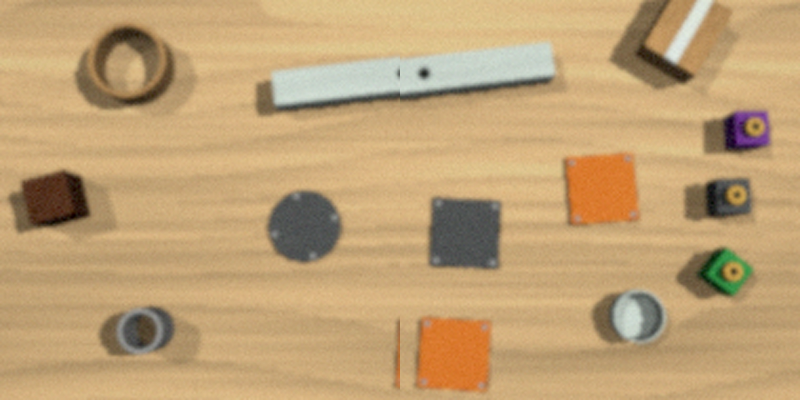

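```bash
cat > meas.py <<'E'
from h import *
# top-view colour masks -> contours -> ray onto top plane
def measure(img, nm, box, mask_fn, z, kind):
    u0,v0,u1,v1=box
    sub=img[v0:v1,u0:u1]; m=mask_fn(sub).astype(np.uint8)*255
    cs,_=cv2.findContours(m,cv2.RETR_EXTERNAL,cv2.CHAIN_APPROX_NONE)
    c=max(cs,key=cv2.contourArea).reshape(-1,2)+[u0,v0]
    P=onplane("top",c,z)[:,:2]
    if kind=="rect":
        (x,y),(w,h),a=cv2.minAreaRect((P*1000).astype(np.float32)); return x,y,w,h,a
    (x,y),(w,h),a=cv2.fitEllipse((P*1000).astype(np.float32)); return x,y,w,h,a
E
python3 - <<'E'
from meas import *
t=cv2.imread("pics/top0.png"); d=np.load("pics/top0_d.npy"); P=cloud("top",d)
hsv=cv2.cvtColor(t,cv2.COLOR_BGR2HSV)
for (u,v) in [(230,237),(296,241),(200,240),(250,168),(250,178),(110,222),(122,226),(418,224),(414,225),(430,226)]: print((u,v),hsv[v,u])
dark=lambda s:cv2.cvtColor(s,cv2.COLOR_BGR2HSV)[...,1]<70
print("round",np.round(measure(t,"r",(200,210,262,262),dark,.006,"ell"),1))
print("sq",np.round(measure(t,"s",(270,215,322,266),dark,.006,"rect"),1))
br=lambda s:(cv2.cvtColor(s,cv2.COLOR_BGR2HSV)[...,2]>110)&(cv2.cvtColor(s,cv2.COLOR_BGR2HSV)[...,1]<60)
print("tube",np.round(measure(t,"t",(200,140,350,190),br,.040,"rect"),1))
# depth-band top faces
def band(box,z0,z1,kind):
    u0,v0,u1,v1=box; Q=P[v0:v1,u0:u1].reshape(-1,3); Q=Q[(Q[:,2]>z0)&(Q[:,2]<z1)]
    r=cv2.minAreaRect((Q[:,:2]*1000).astype(np.float32))
    return len(Q),Q[:,:2].mean(0).round(4),np.median(Q[:,2]).round(4),r
print("block",band((85,200,140,250),.053,.07,0))
print("tube",band((200,140,350,190),.033,.05,0))
print("guide",band((405,205,440,240),.034,.06,0))
print("dish",band((355,260,400,300),.023,.04,0))
print("spacer",band((130,265,180,310),.052,.07,0))
print("carton",band((370,115,430,180),.04,.06,0)); print("tape",band((115,135,180,190),.04,.06,0))
E
```

```text
(230, 237) [144  26  49]
(296, 241) [50 14 53]
(200, 240) [ 17 101 131]
(250, 168) [ 65  12 132]
(250, 178) [25 68 45]
(110, 222) [ 13 139  55]
(122, 226) [ 10 170  27]
(418, 224) [40 29 26]
(414, 225) [130  35  22]
(430, 226) [ 6 21 61]
round [513.3  99.5  79.   80.6   7.7]
sq [505.5 -62.6  79.2  78.8  87.4]
tube [688.5 -14.6  40.2 300.9   7. ]
block (486, array([0.5417, 0.3783]), np.float64(0.0594), ((541.7938232421875, 378.9308776855469), (51.21564865112305, 51.55386734008789), 15.35649299621582))
tube (2062, array([ 0.6874, -0.0128]), np.float64(0.0398), ((687.8451538085938, -13.251693725585938), (41.67289352416992, 300.1043395996094), 7.164730072021484))
guide (275, array([ 0.5468, -0.3651]), np.float64(0.0411), ((546.2881469726562, -366.90533447265625), (41.51482009887695, 38.56123733520508), 89.57087707519531))
dish (131, array([ 0.41  , -0.2593]), np.float64(0.0297), ((410.9394836425781, -256.77587890625), (59.352516174316406, 58.22531509399414), 45.29545593261719))
spacer (180, array([0.3957, 0.2708]), np.float64(0.0589), ((396.5322570800781, 271.50079345703125), (47.60154342651367, 49.533302307128906), 0.2347690314054489))
carton (1079, array([ 0.7398, -0.3182]), np.float64(0.0502), ((740.94482421875, -319.0207214355469), (70.8113784790039, 92.61091613769531), 58.150726318359375))
tape (369, array([0.701 , 0.3002]), np.float64(0.047), ((700.96240234375, 300.14019775390625), (88.80340576171875, 88.71160888671875), 3.2173736095428467))
```

```bash
cat > go.py <<'E'
import sys
from h import *
from scipy.spatial.transform import Rotation as Ro
def go(x,y,z,jaw,show=True):
    s=ctrl.get_state(); R=Ro.from_quat(s["tcp_rot"]); A=R.as_matrix()
    best=None
    for j in (jaw,jaw+180):
        a=np.radians(j); zt=np.array([np.cos(a),np.sin(a),0]); yt=np.array([0,0,-1.]); xt=np.cross(yt,zt)
        T=Ro.from_matrix(np.c_[xt,yt,zt]); rv=(R.inv()*T).as_rotvec(degrees=True)
        if best is None or np.linalg.norm(rv)<np.linalg.norm(best): best=rv
    d=A.T@(np.array([x,y,z])-s["eef_pos"])*100
    zz=A[:,2]
    print("t%.2f"%s["time"],"pos",s["eef_pos"].round(4),"jaw",np.degrees(np.arctan2(zz[1],zz[0])).round(1),"q",s["qpos"].round(2),"open",round(s["opening"],3),"F",s["contact_force"].round(1))
    print("shift cm",d.round(2),"turn deg",best.round(2))
if __name__=="__main__": go(*map(float,sys.argv[1:5]))
E
python3 go.py 0.410 -0.258 0.15 -2.75
```

```text
t0.10 pos [ 0.1688 -0.6529  0.23  ] jaw -75.5 q [-1.47  0.29  1.58  0.    1.28 -0.15] open 1.0 F [ 0.9 -0.5  0.7]
shift cm [-33.23   8.08 -32.19] turn deg [  0.09 -72.77  -0.1 ]
```

>>> play_rows([
  {"tx": -8, "tz": -8, "ty": 2, "ay": -18, "claw": 8.5},
  {"tx": -16, "tz": -16, "ty": 4, "ay": -36, "claw": 8.5},
  {"tx": -25, "tz": -24, "ty": 6, "ay": -54, "claw": 8.5},
  {"tx": -33.2, "tz": -32.2, "ty": 8, "ay": -72.8, "claw": 8.5},
  {"tx": -33.2, "tz": -32.2, "ty": 8, "ay": -72.8, "claw": 8.5},
  {"tx": -33.2, "tz": -32.2, "ty": 8, "ay": -72.8, "claw": 8.5},
  {"tx": -33.2, "tz": -32.2, "ty": 8, "ay": -72.8, "claw": 8.5},
  {"tx": -33.2, "tz": -32.2, "ty": 8, "ay": -72.8, "claw": 8.5},
  {"tx": -33.2, "tz": -32.2, "ty": 8, "ay": -72.8, "claw": 8.5},
  {"tx": -33.2, "tz": -32.2, "ty": 8, "ay": -72.8, "claw": 8.5},
  {"tx": -33.2, "tz": -32.2, "ty": 8, "ay": -72.8, "claw": 8.5},
  {"tx": -33.2, "tz": -32.2, "ty": 8, "ay": -72.8, "claw": 8.5},
])

```text
invalid input at $.steps[0]: expected keys claw, tx, ty, tz, ax, ay, az
```

```bash
python3 go.py 0.4105 -0.257 0.01 -2.75
```

```text
t0.10 pos [ 0.1688 -0.6529  0.23  ] jaw -75.5 q [-1.47  0.29  1.58  0.    1.28 -0.15] open 1.0 F [ 0.9 -0.5  0.7]
shift cm [-33.3   22.08 -32.24] turn deg [  0.09 -72.77  -0.1 ]
```

>>> play_rows([
  {"tx": -3, "ty": 1, "tz": -3, "ax": 0, "ay": -7, "az": 0, "claw": 8.5},
  {"tx": -6, "ty": 2, "tz": -6, "ax": 0, "ay": -14, "az": 0, "claw": 8.5},
  {"tx": -9, "ty": 3, "tz": -9, "ax": 0, "ay": -21, "az": 0, "claw": 8.5},
  {"tx": -12, "ty": 4, "tz": -12, "ax": 0, "ay": -28, "az": 0, "claw": 8.5},
  {"tx": -15, "ty": 5, "tz": -15, "ax": 0, "ay": -35, "az": 0, "claw": 8.5},
  {"tx": -18, "ty": 6, "tz": -18, "ax": 0, "ay": -42, "az": 0, "claw": 8.5},
  {"tx": -21, "ty": 7, "tz": -21, "ax": 0, "ay": -49, "az": 0, "claw": 8.5},
  {"tx": -24, "ty": 8, "tz": -24, "ax": 0, "ay": -56, "az": 0, "claw": 8.5},
  {"tx": -27, "ty": 8, "tz": -27, "ax": 0, "ay": -63, "az": 0, "claw": 8.5},
  {"tx": -30, "ty": 8, "tz": -30, "ax": 0, "ay": -70, "az": 0, "claw": 8.5},
  {"tx": -33.3, "ty": 8, "tz": -32.2, "ax": 0, "ay": -72.8, "az": 0, "claw": 8.5},
  {"tx": -33.3, "ty": 8, "tz": -32.2, "ax": 0, "ay": -72.8, "az": 0, "claw": 8.5},
])

```text
time: 1.1
eef_pos: [0.4121, -0.2541, 0.1506]
tcp_rot: [-0.489, 0.511, -0.51, 0.49]
contact_force: [0.0, -0.2, 0.7]
opening: 0.995
```

```bash
python3 go.py 0.4105 -0.257 0.006 -2.75
```

```text
t1.10 pos [ 0.4121 -0.2541  0.1506] jaw -2.4 q [-0.76 -0.06  2.11  0.    1.09 -0.72] open 0.995 F [ 0.  -0.2  0.7]
shift cm [ 0.32 14.46 -0.14] turn deg [ 0.01  0.34 -0.13]
```

>>> play_rows([
  {"tx": 0, "ty": 3, "tz": 0, "ax": 0, "ay": 0, "az": 0, "claw": 8.5},
  {"tx": 0, "ty": 6, "tz": 0, "ax": 0, "ay": 0, "az": 0, "claw": 8.5},
  {"tx": 0, "ty": 8, "tz": 0, "ax": 0, "ay": 0, "az": 0, "claw": 8.5},
  {"tx": 0, "ty": 10, "tz": 0, "ax": 0, "ay": 0, "az": 0, "claw": 8.5},
  {"tx": 0, "ty": 10, "tz": 0, "ax": 0, "ay": 0, "az": 0, "claw": 8.5},
  {"tx": 0, "ty": 10, "tz": 0, "ax": 0, "ay": 0, "az": 0, "claw": 8.5},
])

```text
time: 1.6
eef_pos: [0.4099, -0.2576, 0.0502]
tcp_rot: [-0.488, 0.513, -0.51, 0.488]
contact_force: [-0.1, 0.2, -0.0]
opening: 0.998
```

```bash
python3 go.py 0.4105 -0.257 0.006 -2.75; python3 - <<'E'
from h import *
p,d=cams.read_camera("side"); cv2.imwrite("pics/s1.png",np.clip(cv2.resize(p[100:300,250:500],(750,600))*1.4,0,255).astype(np.uint8))
E
```

```text
t1.60 pos [ 0.4099 -0.2576  0.0502] jaw -2.7 q [-0.77  0.11  2.16  0.    0.88 -0.72] open 0.998 F [-0.1  0.2 -0. ]
shift cm [-0.05  4.42  0.07] turn deg [ 0.15  0.04 -0.13]
```

View pics/s1.png

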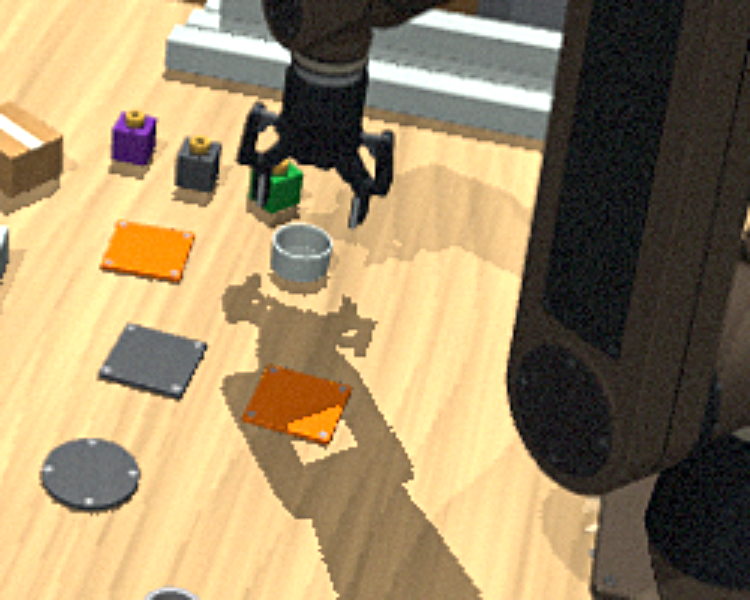

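The dish is below the fingers, at about (300,250) in the crop with the tips at (262,200) and (357,222). The fingers straddle it, so I'll descend and grip.

>>> play_rows([
  {"tx": 0, "ty": 1.5, "tz": 0, "ax": 0, "ay": 0, "az": 0, "claw": 8.5},
  {"tx": 0, "ty": 3, "tz": 0, "ax": 0, "ay": 0, "az": 0, "claw": 8.5},
  {"tx": 0, "ty": 4.2, "tz": 0, "ax": 0, "ay": 0, "az": 0, "claw": 8.5},
  {"tx": 0, "ty": 4.2, "tz": 0, "ax": 0, "ay": 0, "az": 0, "claw": 8.0},
  {"tx": 0, "ty": 4.2, "tz": 0, "ax": 0, "ay": 0, "az": 0, "claw": 7.0},
  {"tx": 0, "ty": 4.2, "tz": 0, "ax": 0, "ay": 0, "az": 0, "claw": 6.0},
  {"tx": 0, "ty": 4.2, "tz": 0, "ax": 0, "ay": 0, "az": 0, "claw": 5.5},
  {"tx": 0, "ty": 4.2, "tz": 0, "ax": 0, "ay": 0, "az": 0, "claw": 5.0},
  {"tx": 0, "ty": 4.2, "tz": 0, "ax": 0, "ay": 0, "az": 0, "claw": 5.0},
  {"tx": 0, "ty": 4.2, "tz": 0, "ax": 0, "ay": 0, "az": 0, "claw": 5.0},
  {"tx": 0, "ty": 4.2, "tz": 0, "ax": 0, "ay": 0, "az": 0, "claw": 5.0},
  {"tx": 0, "ty": 4.2, "tz": 0, "ax": 0, "ay": 0, "az": 0, "claw": 5.0},
], grip_force=30)

```text
time: 2.65
eef_pos: [0.412, -0.2597, 0.0114]
tcp_rot: [0.488, -0.51, 0.513, -0.488]
contact_force: [-0.2, 0.8, 6.7]
opening: 0.67
```

```bash
python3 go.py 0.5094 0.0185 0.10 -2.75; python3 - <<'E'
from h import *
p,d=cams.read_camera("side"); cv2.imwrite("pics/s2.png",np.clip(cv2.resize(p[130:230,280:405],(750,600))*1.4,0,255).astype(np.uint8))
E
```

```text
t2.65 pos [ 0.412  -0.2597  0.0114] jaw -2.7 q [-0.77  0.18  2.16 -0.    0.79 -0.72] open 0.67 F [-0.2  0.8  6.7]
shift cm [-28.23  -8.91   8.44] turn deg [-0.15  0.04  0.14]
```

View pics/s2.png

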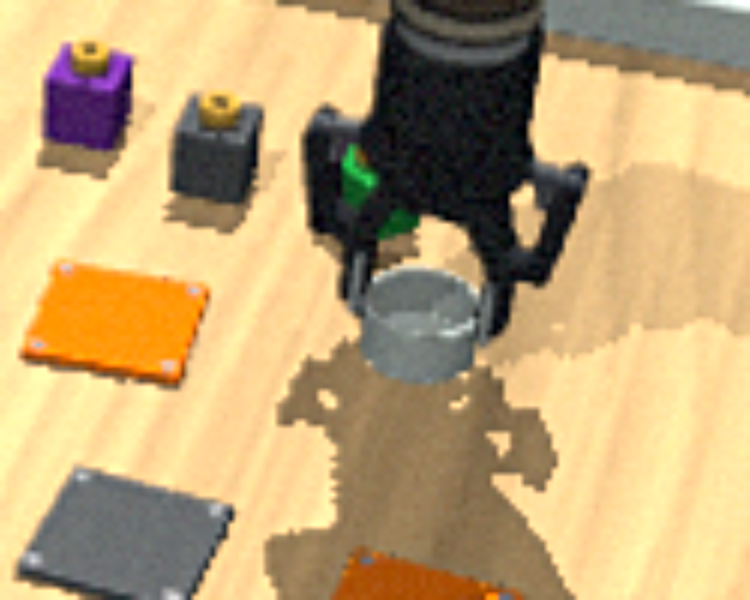

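>>> play_rows([
  {"tx": 0, "ty": -1, "tz": 0, "ax": 0, "ay": 0, "az": 0, "claw": 5.0},
  {"tx": 0, "ty": -3, "tz": 0, "ax": 0, "ay": 0, "az": 0, "claw": 5.0},
  {"tx": 0, "ty": -5, "tz": 0, "ax": 0, "ay": 0, "az": 0, "claw": 5.0},
  {"tx": 0, "ty": -7, "tz": 0, "ax": 0, "ay": 0, "az": 0, "claw": 5.0},
  {"tx": 0, "ty": -8, "tz": 0, "ax": 0, "ay": 0, "az": 0, "claw": 5.0},
  {"tx": 0, "ty": -8, "tz": 0, "ax": 0, "ay": 0, "az": 0, "claw": 5.0},
  {"tx": 0, "ty": -8, "tz": 0, "ax": 0, "ay": 0, "az": 0, "claw": 5.0},
])

```text
time: 3.28
eef_pos: [0.4108, -0.2585, 0.0897]
tcp_rot: [0.488, -0.511, 0.512, -0.488]
contact_force: [-0.4, 0.9, -1.2]
opening: 0.674
```

```bash
python3 go.py 0.5094 0.0185 0.10 -2.75; python3 - <<'E'
from h import *
p,d=cams.read_camera("side"); cv2.imwrite("pics/s3.png",np.clip(cv2.resize(p[110:210,280:405],(750,600))*1.4,0,255).astype(np.uint8))
E
```

```text
t3.28 pos [ 0.4108 -0.2585  0.0897] jaw -2.7 q [-0.77  0.04  2.14  0.    0.96 -0.72] open 0.674 F [-0.4  0.9 -1.2]
shift cm [-28.14  -1.04   8.53] turn deg [-0.05  0.03  0.04]
```

View pics/s3.png

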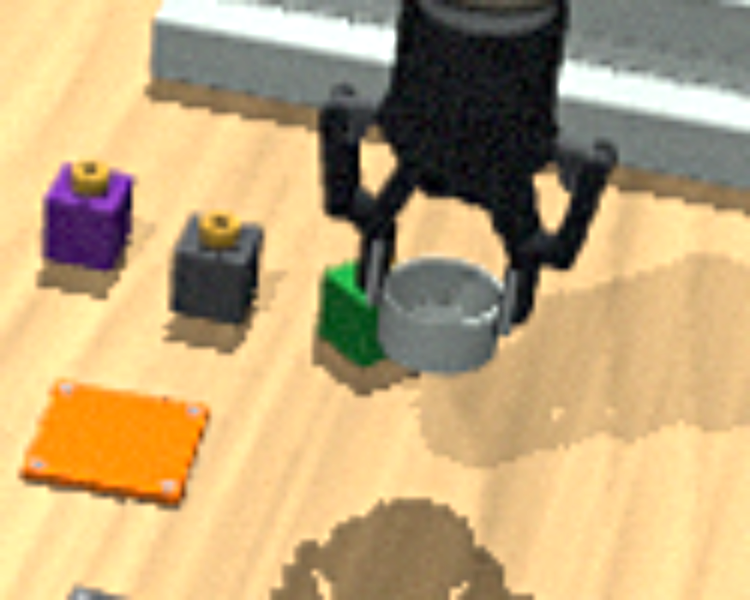

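>>> play_rows([
  {"tx": -2, "ty": 0, "tz": 0.6, "ax": 0, "ay": 0, "az": 0, "claw": 5.0},
  {"tx": -5, "ty": 0, "tz": 1.5, "ax": 0, "ay": 0, "az": 0, "claw": 5.0},
  {"tx": -8, "ty": 0, "tz": 2.4, "ax": 0, "ay": 0, "az": 0, "claw": 5.0},
  {"tx": -11, "ty": 0, "tz": 3.3, "ax": 0, "ay": 0, "az": 0, "claw": 5.0},
  {"tx": -14, "ty": 0, "tz": 4.2, "ax": 0, "ay": 0, "az": 0, "claw": 5.0},
  {"tx": -17, "ty": 0, "tz": 5.1, "ax": 0, "ay": 0, "az": 0, "claw": 5.0},
  {"tx": -20, "ty": 0, "tz": 6.0, "ax": 0, "ay": 0, "az": 0, "claw": 5.0},
  {"tx": -23, "ty": 0, "tz": 7.0, "ax": 0, "ay": 0, "az": 0, "claw": 5.0},
  {"tx": -25.5, "ty": 0, "tz": 7.8, "ax": 0, "ay": 0, "az": 0, "claw": 5.0},
  {"tx": -27.2, "ty": 0, "tz": 8.3, "ax": 0, "ay": 0, "az": 0, "claw": 5.0},
  {"tx": -28.2, "ty": 0, "tz": 8.6, "ax": 0, "ay": 0, "az": 0, "claw": 5.0},
  {"tx": -28.2, "ty": 0, "tz": 8.6, "ax": 0, "ay": 0, "az": 0, "claw": 5.0},
])

```text
time: 4.33
eef_pos: [0.5093, 0.0207, 0.0878]
tcp_rot: [-0.489, 0.512, -0.51, 0.488]
contact_force: [-0.2, -1.1, -0.1]
opening: 0.674
```

>>> play_rows([
  {"tx": 0, "ty": 1, "tz": 0, "ax": 0, "ay": 0, "az": 0, "claw": 5.0},
  {"tx": 0, "ty": 3, "tz": 0, "ax": 0, "ay": 0, "az": 0, "claw": 5.0},
  {"tx": 0, "ty": 5, "tz": 0, "ax": 0, "ay": 0, "az": 0, "claw": 5.0},
  {"tx": 0, "ty": 6, "tz": 0, "ax": 0, "ay": 0, "az": 0, "claw": 5.0},
  {"tx": 0, "ty": 6, "tz": 0, "ax": 0, "ay": 0, "az": 0, "claw": 5.0},
  {"tx": 0, "ty": 6, "tz": 0, "ax": 0, "ay": 0, "az": 0, "claw": 5.0},
  {"tx": 0, "ty": 6, "tz": 0, "ax": 0, "ay": 0, "az": 0, "claw": 5.0},
])

```text
time: 4.92
eef_pos: [0.5106, 0.0185, 0.03]
tcp_rot: [0.488, -0.512, 0.512, -0.488]
contact_force: [0.3, -0.4, -1.6]
opening: 0.673
```

```bash
python3 go.py 0.5094 0.0185 0.012 -2.75; python3 - <<'E'
from h import *
p,d=cams.read_camera("side"); cv2.imwrite("pics/s4.png",np.clip(cv2.resize(p[150:290,220:395],(750,600))*1.4,0,255).astype(np.uint8))
E
```

```text
t4.92 pos [0.5106 0.0185 0.03  ] jaw -2.8 q [-0.16  0.2   2.1  -0.    0.84 -0.11] open 0.673 F [ 0.3 -0.4 -1.6]
shift cm [ 0.    1.8  -0.12] turn deg [-0.07 -0.01  0.01]
```

View pics/s4.png

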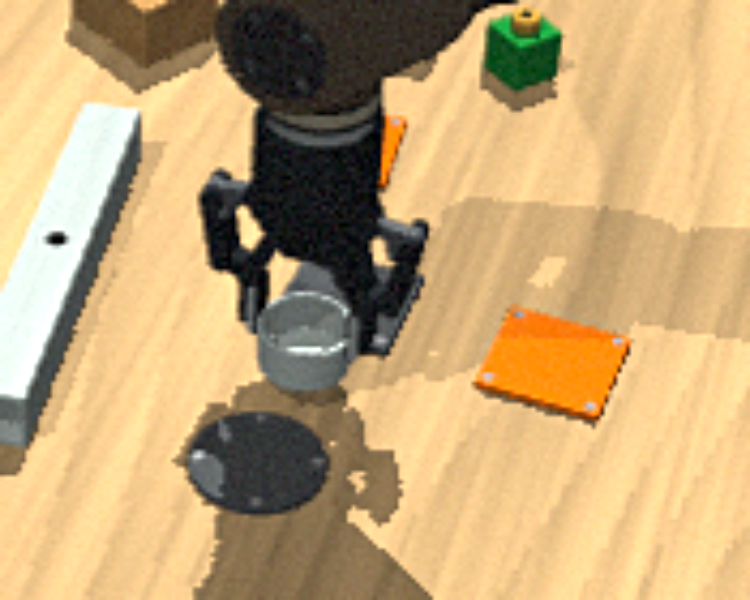

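>>> play_rows([
  {"tx": 0, "ty": 0.7, "tz": -0.1, "ax": 0, "ay": 0, "az": 0, "claw": 5.0},
  {"tx": 0, "ty": 1.3, "tz": -0.1, "ax": 0, "ay": 0, "az": 0, "claw": 5.0},
  {"tx": 0, "ty": 1.6, "tz": -0.1, "ax": 0, "ay": 0, "az": 0, "claw": 5.0},
  {"tx": 0, "ty": 1.8, "tz": -0.1, "ax": 0, "ay": 0, "az": 0, "claw": 5.0},
  {"tx": 0, "ty": 1.8, "tz": -0.1, "ax": 0, "ay": 0, "az": 0, "claw": 5.0},
  {"tx": 0, "ty": 1.8, "tz": -0.1, "ax": 0, "ay": 0, "az": 0, "claw": 5.0},
])

```text
time: 5.47
eef_pos: [0.5089, 0.0193, 0.0115]
tcp_rot: [-0.488, 0.512, -0.512, 0.488]
contact_force: [-2.5, 0.1, 2.0]
opening: 0.67
```

>>> play_rows([
  {"tx": 0, "ty": 0, "tz": 0, "ax": 0, "ay": 0, "az": 0, "claw": 6.3},
  {"tx": 0, "ty": 0, "tz": 0, "ax": 0, "ay": 0, "az": 0, "claw": 7.5},
  {"tx": 0, "ty": 0, "tz": 0, "ax": 0, "ay": 0, "az": 0, "claw": 8.5},
  {"tx": 0, "ty": 0, "tz": 0, "ax": 0, "ay": 0, "az": 0, "claw": 8.5},
  {"tx": 0, "ty": 0, "tz": 0, "ax": 0, "ay": 0, "az": 0, "claw": 8.5},
  {"tx": 0, "ty": -1.5, "tz": 0, "ax": 0, "ay": 0, "az": 0, "claw": 8.5},
  {"tx": 0, "ty": -4, "tz": 0, "ax": 0, "ay": 0, "az": 0, "claw": 8.5},
  {"tx": 0, "ty": -8, "tz": 0, "ax": 0, "ay": 0, "az": 0, "claw": 8.5},
  {"tx": 0, "ty": -12, "tz": 0, "ax": 0, "ay": 0, "az": 0, "claw": 8.5},
  {"tx": 0, "ty": -14, "tz": 0, "ax": 0, "ay": 0, "az": 0, "claw": 8.5},
  {"tx": 0, "ty": -14, "tz": 0, "ax": 0, "ay": 0, "az": 0, "claw": 8.5},
  {"tx": 0, "ty": -14, "tz": 0, "ax": 0, "ay": 0, "az": 0, "claw": 8.5},
])

```text
time: 6.47
eef_pos: [0.5099, 0.0191, 0.1529]
tcp_rot: [0.487, -0.511, 0.513, -0.489]
contact_force: [-0.4, 0.3, -1.6]
opening: 0.998
```

```bash
python3 go.py 0.542 0.3785 0.15 15.4
```

```text
t6.47 pos [0.5099 0.0191 0.1529] jaw -2.7 q [-0.16  0.    2.05  0.    1.09 -0.11] open 0.998 F [-0.4  0.3 -1.6]
shift cm [-36.06   0.28   1.5 ] turn deg [ -0.21 -18.11   0.05]
```

>>> play_rows([
  {"tx": -2, "ty": 0.3, "tz": 0.1, "ax": 0, "ay": -1, "az": 0, "claw": 8.5},
  {"tx": -5.5, "ty": 0.3, "tz": 0.3, "ax": 0, "ay": -3, "az": 0, "claw": 8.5},
  {"tx": -9.5, "ty": 0.3, "tz": 0.4, "ax": 0, "ay": -5, "az": 0, "claw": 8.5},
  {"tx": -13.5, "ty": 0.3, "tz": 0.6, "ax": 0, "ay": -7, "az": 0, "claw": 8.5},
  {"tx": -17.5, "ty": 0.3, "tz": 0.8, "ax": 0, "ay": -9, "az": 0, "claw": 8.5},
  {"tx": -21.5, "ty": 0.3, "tz": 0.9, "ax": 0, "ay": -11, "az": 0, "claw": 8.5},
  {"tx": -25.5, "ty": 0.3, "tz": 1.1, "ax": 0, "ay": -13, "az": 0, "claw": 8.5},
  {"tx": -29.5, "ty": 0.3, "tz": 1.3, "ax": 0, "ay": -15, "az": 0, "claw": 8.5},
  {"tx": -33, "ty": 0.3, "tz": 1.4, "ax": 0, "ay": -17, "az": 0, "claw": 8.5},
  {"tx": -35, "ty": 0.3, "tz": 1.5, "ax": 0, "ay": -18.1, "az": 0, "claw": 8.5},
  {"tx": -36.1, "ty": 0.3, "tz": 1.5, "ax": 0, "ay": -18.1, "az": 0, "claw": 8.5},
  {"tx": -36.1, "ty": 0.3, "tz": 1.5, "ax": 0, "ay": -18.1, "az": 0, "claw": 8.5},
])

```text
time: 7.47
eef_pos: [0.5396, 0.3803, 0.1455]
tcp_rot: [0.564, -0.429, 0.427, -0.562]
contact_force: [0.3, -0.2, 0.2]
opening: 0.99
```

>>> play_rows([
  {"tx": 0, "ty": 2, "tz": 0, "ax": 0, "ay": 0, "az": 0, "claw": 8.5},
  {"tx": 0, "ty": 4, "tz": 0, "ax": 0, "ay": 0, "az": 0, "claw": 8.5},
  {"tx": 0, "ty": 6, "tz": 0, "ax": 0, "ay": 0, "az": 0, "claw": 8.5},
  {"tx": 0, "ty": 6, "tz": 0, "ax": 0, "ay": 0, "az": 0, "claw": 8.5},
  {"tx": 0, "ty": 6, "tz": 0, "ax": 0, "ay": 0, "az": 0, "claw": 8.5},
])

```text
time: 7.88
eef_pos: [0.5398, 0.3769, 0.086]
tcp_rot: [0.564, -0.43, 0.428, -0.56]
contact_force: [0.1, 0.2, 0.3]
opening: 0.997
```

```bash
python3 go.py 0.542 0.3785 0.025 15.4;  python3 - <<'E'
from meas import *
for n in ("top","side"):
    p,d=cams.read_camera(n); cv2.imwrite(f"pics/{n}5.png",p); np.save(f"pics/{n}5_d.npy",d)
t=cv2.imread("pics/top5.png");d=np.load("pics/top5_d.npy");P=cloud("top",d)
h,w=d.shape
m=(P[...,2]>.022)&(P[...,2]<.04)&(abs(P[...,0]-.51)<.06)&(abs(P[...,1]-.018)<.06)
Q=P[m]; print("dish",len(Q),cv2.minEnclosingCircle((Q[:,:2]*1000).astype(np.float32)),Q.mean(0))
a=cv2.resize(t[180:300,180:345],(400,300)); s=cv2.imread("pics/side5.png"); b=cv2.resize(s[230:380,150:350],(400,300))
cv2.imwrite("pics/c5.png",np.clip(np.hstack([a,b])*1.5,0,255).astype(np.uint8))
E
```

```text
t7.88 pos [0.5398 0.3769 0.086 ] jaw 15.3 q [ 0.46  0.4   1.71 -0.    1.03  0.19] open 0.997 F [0.1 0.2 0.3]
shift cm [-0.11  6.1   0.29] turn deg [ 0.3  -0.12  0.08]
dish 108 ((509.644287109375, 21.412506103515625), 29.692546844482422) [0.51172499 0.02287269 0.02918024]
```

View pics/c5.png

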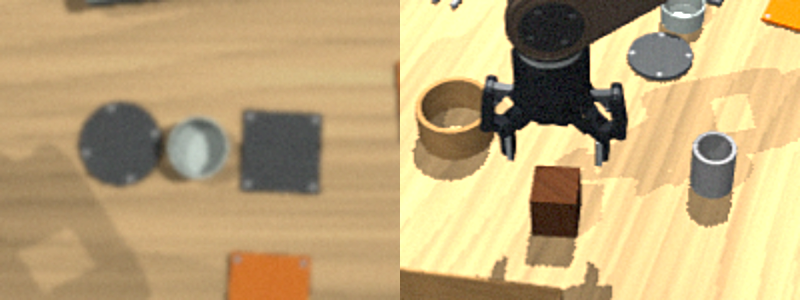

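Dish stands upright at about (510, 21) mm, within 3 mm of the midpoint. The gripper straddles the block in the side crop at about (555,200).

>>> play_rows([
  {"tx": -0.1, "ty": 1.5, "tz": 0.2, "ax": 0, "ay": 0, "az": 0, "claw": 8.5},
  {"tx": -0.1, "ty": 3.5, "tz": 0.2, "ax": 0, "ay": 0, "az": 0, "claw": 8.5},
  {"tx": -0.1, "ty": 5.5, "tz": 0.2, "ax": 0, "ay": 0, "az": 0, "claw": 8.5},
  {"tx": -0.1, "ty": 6.4, "tz": 0.2, "ax": 0, "ay": 0, "az": 0, "claw": 8.0},
  {"tx": -0.1, "ty": 6.4, "tz": 0.2, "ax": 0, "ay": 0, "az": 0, "claw": 7.0},
  {"tx": -0.1, "ty": 6.4, "tz": 0.2, "ax": 0, "ay": 0, "az": 0, "claw": 6.0},
  {"tx": -0.1, "ty": 6.4, "tz": 0.2, "ax": 0, "ay": 0, "az": 0, "claw": 5.0},
  {"tx": -0.1, "ty": 6.4, "tz": 0.2, "ax": 0, "ay": 0, "az": 0, "claw": 4.5},
  {"tx": -0.1, "ty": 6.4, "tz": 0.2, "ax": 0, "ay": 0, "az": 0, "claw": 4.0},
  {"tx": -0.1, "ty": 6.4, "tz": 0.2, "ax": 0, "ay": 0, "az": 0, "claw": 4.0},
  {"tx": -0.1, "ty": 6.4, "tz": 0.2, "ax": 0, "ay": 0, "az": 0, "claw": 4.0},
  {"tx": -0.1, "ty": 6.4, "tz": 0.2, "ax": 0, "ay": 0, "az": 0, "claw": 4.0},
], grip_force=30)

```text
time: 8.98
eef_pos: [0.5439, 0.3811, 0.026]
tcp_rot: [-0.561, 0.428, -0.429, 0.563]
contact_force: [0.2, 0.1, 5.2]
opening: 0.582
```

```bash
python3 go.py 0.5055 -0.0626 0.13 -2.75
```

```text
t8.98 pos [0.5439 0.3811 0.026 ] jaw 15.4 q [0.46 0.49 1.72 0.   0.93 0.19] open 0.582 F [0.2 0.1 5.2]
shift cm [ 41.76 -10.47 -15.44] turn deg [-0.16 18.13 -0.06]
```

>>> play_rows([
  {"tx": 0, "ty": -1, "tz": 0, "ax": 0, "ay": 0, "az": 0, "claw": 4.0},
  {"tx": 0, "ty": -3, "tz": 0, "ax": 0, "ay": 0, "az": 0, "claw": 4.0},
  {"tx": 0, "ty": -6, "tz": 0, "ax": 0, "ay": 0, "az": 0, "claw": 4.0},
  {"tx": 0, "ty": -9, "tz": 0, "ax": 0, "ay": 0, "az": 0, "claw": 4.0},
  {"tx": 0, "ty": -10.5, "tz": 0, "ax": 0, "ay": 0, "az": 0, "claw": 4.0},
  {"tx": 0, "ty": -10.5, "tz": 0, "ax": 0, "ay": 0, "az": 0, "claw": 4.0},
  {"tx": 0, "ty": -10.5, "tz": 0, "ax": 0, "ay": 0, "az": 0, "claw": 4.0},
])

```text
time: 9.57
eef_pos: [0.5428, 0.3805, 0.1295]
tcp_rot: [-0.562, 0.428, -0.429, 0.563]
contact_force: [-0.3, -0.4, -3.4]
opening: 0.577
```

```bash
python3 go.py 0.5055 -0.0626 0.13 -2.75
```

```text
t9.57 pos [0.5428 0.3805 0.1295] jaw 15.4 q [ 0.46  0.35  1.69 -0.    1.1   0.19] open 0.577 F [-0.3 -0.4 -3.4]
shift cm [ 41.74  -0.06 -15.35] turn deg [-5.000e-02  1.813e+01 -1.000e-02]
```

>>> play_rows([
  {"tx": 1.5, "ty": 0, "tz": -0.5, "ax": 0, "ay": 0.5, "az": 0, "claw": 4.0},
  {"tx": 4.5, "ty": 0, "tz": -1.7, "ax": 0, "ay": 2, "az": 0, "claw": 4.0},
  {"tx": 8, "ty": 0, "tz": -3, "ax": 0, "ay": 3.5, "az": 0, "claw": 4.0},
  {"tx": 12, "ty": 0, "tz": -4.4, "ax": 0, "ay": 5, "az": 0, "claw": 4.0},
  {"tx": 16, "ty": 0, "tz": -5.9, "ax": 0, "ay": 7, "az": 0, "claw": 4.0},
  {"tx": 20, "ty": 0, "tz": -7.4, "ax": 0, "ay": 9, "az": 0, "claw": 4.0},
  {"tx": 24, "ty": 0, "tz": -8.8, "ax": 0, "ay": 11, "az": 0, "claw": 4.0},
  {"tx": 28, "ty": 0, "tz": -10.3, "ax": 0, "ay": 13, "az": 0, "claw": 4.0},
  {"tx": 32, "ty": 0, "tz": -11.8, "ax": 0, "ay": 15, "az": 0, "claw": 4.0},
  {"tx": 36, "ty": 0, "tz": -13.2, "ax": 0, "ay": 16.5, "az": 0, "claw": 4.0},
  {"tx": 39.5, "ty": 0, "tz": -14.5, "ax": 0, "ay": 18.1, "az": 0, "claw": 4.0},
  {"tx": 41.7, "ty": 0, "tz": -15.4, "ax": 0, "ay": 18.1, "az": 0, "claw": 4.0},
])

```text
time: 10.57
eef_pos: [0.5025, -0.0651, 0.1264]
tcp_rot: [-0.488, 0.514, -0.511, 0.486]
contact_force: [0.7, 0.0, -1.9]
opening: 0.581
```

>>> play_rows([
  {"tx": 0, "ty": 0, "tz": 0, "ax": 0, "ay": 0, "az": 0, "claw": 4.0},
  {"tx": 0, "ty": 2, "tz": 0, "ax": 0, "ay": 0, "az": 0, "claw": 4.0},
  {"tx": 0, "ty": 5, "tz": 0, "ax": 0, "ay": 0, "az": 0, "claw": 4.0},
  {"tx": 0, "ty": 7, "tz": 0, "ax": 0, "ay": 0, "az": 0, "claw": 4.0},
  {"tx": 0, "ty": 8, "tz": 0, "ax": 0, "ay": 0, "az": 0, "claw": 4.0},
  {"tx": 0, "ty": 8, "tz": 0, "ax": 0, "ay": 0, "az": 0, "claw": 4.0},
  {"tx": 0, "ty": 8, "tz": 0, "ax": 0, "ay": 0, "az": 0, "claw": 4.0},
])

```text
time: 11.15
eef_pos: [0.504, -0.0617, 0.0481]
tcp_rot: [-0.489, 0.513, -0.511, 0.488]
contact_force: [0.3, -0.4, -0.2]
opening: 0.582
```

```bash
python3 go.py 0.5055 -0.0626 0.032 -2.75; python3 - <<'E'
from h import *
p,d=cams.read_camera("side"); cv2.imwrite("pics/s6.png",np.clip(cv2.resize(p[150:290,220:395],(750,600))*1.4,0,255).astype(np.uint8))
E
```

```text
t11.15 pos [ 0.504  -0.0617  0.0481] jaw -2.7 q [-0.32  0.16  2.1   0.    0.88 -0.28] open 0.582 F [ 0.3 -0.4 -0.2]
shift cm [0.09 1.61 0.16] turn deg [ 0.17  0.06 -0.05]
```

View pics/s6.png

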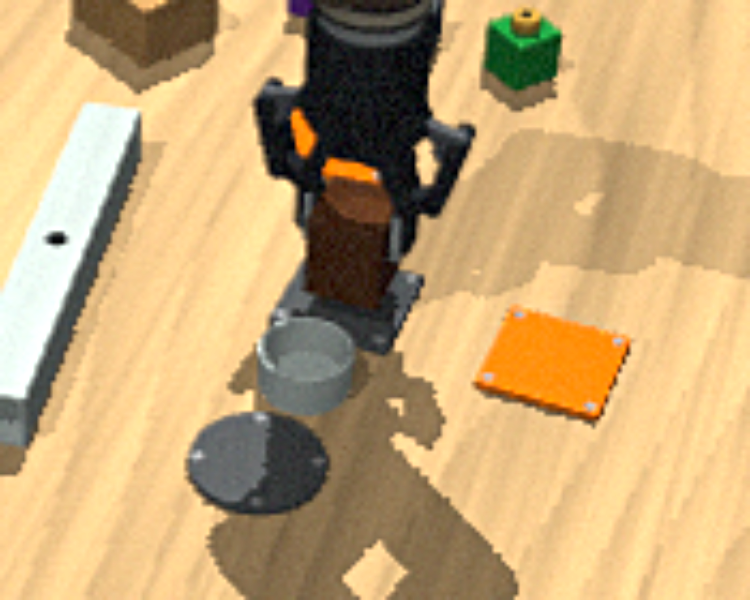

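>>> play_rows([
  {"tx": 0, "ty": 0.6, "tz": 0.1, "ax": 0, "ay": 0, "az": 0, "claw": 4.0},
  {"tx": 0, "ty": 1.1, "tz": 0.1, "ax": 0, "ay": 0, "az": 0, "claw": 4.0},
  {"tx": 0, "ty": 1.4, "tz": 0.1, "ax": 0, "ay": 0, "az": 0, "claw": 4.0},
  {"tx": 0, "ty": 1.6, "tz": 0.1, "ax": 0, "ay": 0, "az": 0, "claw": 4.0},
  {"tx": 0, "ty": 1.7, "tz": 0.1, "ax": 0, "ay": 0, "az": 0, "claw": 4.0},
  {"tx": 0, "ty": 1.7, "tz": 0.1, "ax": 0, "ay": 0, "az": 0, "claw": 4.0},
  {"tx": 0, "ty": 1.7, "tz": 0.1, "ax": 0, "ay": 0, "az": 0, "claw": 4.0},
])

```text
time: 11.78
eef_pos: [0.506, -0.0624, 0.0324]
tcp_rot: [0.488, -0.512, 0.512, -0.488]
contact_force: [-0.2, -0.5, -1.5]
opening: 0.58
```

>>> play_rows([
  {"tx": 0, "ty": 0, "tz": 0, "ax": 0, "ay": 0, "az": 0, "claw": 5.5},
  {"tx": 0, "ty": 0, "tz": 0, "ax": 0, "ay": 0, "az": 0, "claw": 7.0},
  {"tx": 0, "ty": 0, "tz": 0, "ax": 0, "ay": 0, "az": 0, "claw": 8.5},
  {"tx": 0, "ty": 0, "tz": 0, "ax": 0, "ay": 0, "az": 0, "claw": 8.5},
  {"tx": 0, "ty": 0, "tz": 0, "ax": 0, "ay": 0, "az": 0, "claw": 8.5},
  {"tx": 0, "ty": -1.5, "tz": 0, "ax": 0, "ay": 0, "az": 0, "claw": 8.5},
  {"tx": 0, "ty": -4, "tz": 0, "ax": 0, "ay": 0, "az": 0, "claw": 8.5},
  {"tx": 0, "ty": -8, "tz": 0, "ax": 0, "ay": 0, "az": 0, "claw": 8.5},
  {"tx": 0, "ty": -11, "tz": 0, "ax": 0, "ay": 0, "az": 0, "claw": 8.5},
  {"tx": 0, "ty": -12, "tz": 0, "ax": 0, "ay": 0, "az": 0, "claw": 8.5},
  {"tx": 0, "ty": -12, "tz": 0, "ax": 0, "ay": 0, "az": 0, "claw": 8.5},
  {"tx": 0, "ty": -12, "tz": 0, "ax": 0, "ay": 0, "az": 0, "claw": 8.5},
])

```text
time: 12.78
eef_pos: [0.5057, -0.0623, 0.1521]
tcp_rot: [0.488, -0.512, 0.512, -0.488]
contact_force: [0.0, -0.6, 0.0]
opening: 0.997
```

```bash
python3 go.py 0.396 0.271 0.15 -2.75
```

```text
t12.78 pos [ 0.5057 -0.0623  0.1521] jaw -2.7 q [-0.32  0.    2.05  0.    1.09 -0.27] open 0.997 F [ 0.  -0.6  0. ]
shift cm [-32.78   0.2  -12.54] turn deg [-0.02  0.04  0.  ]
```

>>> play_rows([
  {"tx": -2, "ty": 0, "tz": -0.8, "ax": 0, "ay": 0, "az": 0, "claw": 8.5},
  {"tx": -5, "ty": 0, "tz": -1.9, "ax": 0, "ay": 0, "az": 0, "claw": 8.5},
  {"tx": -8.5, "ty": 0, "tz": -3.3, "ax": 0, "ay": 0, "az": 0, "claw": 8.5},
  {"tx": -12, "ty": 0, "tz": -4.6, "ax": 0, "ay": 0, "az": 0, "claw": 8.5},
  {"tx": -15.5, "ty": 0, "tz": -5.9, "ax": 0, "ay": 0, "az": 0, "claw": 8.5},
  {"tx": -19, "ty": 0, "tz": -7.3, "ax": 0, "ay": 0, "az": 0, "claw": 8.5},
  {"tx": -22.5, "ty": 0, "tz": -8.6, "ax": 0, "ay": 0, "az": 0, "claw": 8.5},
  {"tx": -26, "ty": 0, "tz": -10, "ax": 0, "ay": 0, "az": 0, "claw": 8.5},
  {"tx": -29.5, "ty": 0, "tz": -11.3, "ax": 0, "ay": 0, "az": 0, "claw": 8.5},
  {"tx": -31.8, "ty": 0, "tz": -12.2, "ax": 0, "ay": 0, "az": 0, "claw": 8.5},
  {"tx": -32.8, "ty": 0, "tz": -12.5, "ax": 0, "ay": 0, "az": 0, "claw": 8.5},
  {"tx": -32.8, "ty": 0, "tz": -12.5, "ax": 0, "ay": 0, "az": 0, "claw": 8.5},
])

```text
time: 13.78
eef_pos: [0.3945, 0.2721, 0.1498]
tcp_rot: [-0.49, 0.511, -0.51, 0.487]
contact_force: [0.7, -0.4, 0.0]
opening: 0.996
```

>>> play_rows([
  {"tx": 0, "ty": 2, "tz": 0, "ax": 0, "ay": 0, "az": 0, "claw": 8.5},
  {"tx": 0, "ty": 4, "tz": 0, "ax": 0, "ay": 0, "az": 0, "claw": 8.5},
  {"tx": 0, "ty": 6, "tz": 0, "ax": 0, "ay": 0, "az": 0, "claw": 8.5},
  {"tx": 0, "ty": 6, "tz": 0, "ax": 0, "ay": 0, "az": 0, "claw": 8.5},
  {"tx": 0, "ty": 6, "tz": 0, "ax": 0, "ay": 0, "az": 0, "claw": 8.5},
])

```text
time: 14.2
eef_pos: [0.3956, 0.2694, 0.0904]
tcp_rot: [-0.489, 0.513, -0.512, 0.486]
contact_force: [0.5, -0.4, 0.4]
opening: 0.993
```

```bash
python3 go.py 0.3963 0.2713 0.025 -2.75;  python3 - <<'E'
from h import *
for n in ("top","side"):
    p,d=cams.read_camera(n); cv2.imwrite(f"pics/{n}7.png",p); np.save(f"pics/{n}7_d.npy",d)
t=cv2.imread("pics/top7.png");d=np.load("pics/top7_d.npy");P=cloud("top",d)
m=(P[...,2]>.058)&(P[...,2]<.075)&(abs(P[...,0]-.505)<.05)&(abs(P[...,1]+.062)<.05)
Q=P[m]; print("block",len(Q),cv2.minAreaRect((Q[:,:2]*1000).astype(np.float32)),Q.mean(0))
a=cv2.resize(t[180:300,180:345],(400,300)); s=cv2.imread("pics/side7.png"); b=cv2.resize(s[200:350,230:430],(400,300))
cv2.imwrite("pics/c7.png",np.clip(np.hstack([a,b])*1.5,0,255).astype(np.uint8))
E
```

```text
t14.20 pos [0.3956 0.2694 0.0904] jaw -2.8 q [ 0.39  0.02  2.15 -0.    0.97  0.43] open 0.993 F [ 0.5 -0.4  0.4]
shift cm [-0.21  6.54  0.09] turn deg [ 0.26 -0.06  0.14]
block 467 ((506.3339538574219, -62.33235168457031), (50.159629821777344, 49.83552551269531), 87.09227752685547) [ 0.50607907 -0.06190875  0.06581539]
```

View pics/c7.png

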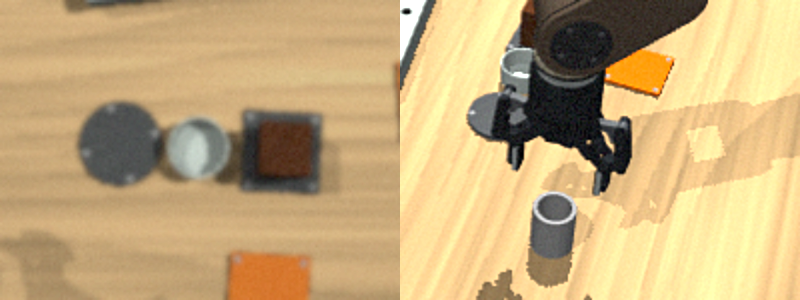

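The block stands on the plate at (506, -62) mm, about 1 mm off centre. Next I'll grip the spacer below the gripper, at about (553,225) in the crop.

>>> play_rows([
  {"tx": -0.1, "ty": 1.5, "tz": 0, "ax": 0, "ay": 0, "az": 0, "claw": 8.5},
  {"tx": -0.1, "ty": 3.5, "tz": 0, "ax": 0, "ay": 0, "az": 0, "claw": 8.5},
  {"tx": -0.1, "ty": 5.5, "tz": 0, "ax": 0, "ay": 0, "az": 0, "claw": 8.5},
  {"tx": -0.1, "ty": 6.8, "tz": 0, "ax": 0, "ay": 0, "az": 0, "claw": 8.0},
  {"tx": -0.1, "ty": 6.8, "tz": 0, "ax": 0, "ay": 0, "az": 0, "claw": 7.0},
  {"tx": -0.1, "ty": 6.8, "tz": 0, "ax": 0, "ay": 0, "az": 0, "claw": 6.0},
  {"tx": -0.1, "ty": 6.8, "tz": 0, "ax": 0, "ay": 0, "az": 0, "claw": 5.0},
  {"tx": -0.1, "ty": 6.8, "tz": 0, "ax": 0, "ay": 0, "az": 0, "claw": 4.5},
  {"tx": -0.1, "ty": 6.8, "tz": 0, "ax": 0, "ay": 0, "az": 0, "claw": 4.0},
  {"tx": -0.1, "ty": 6.8, "tz": 0, "ax": 0, "ay": 0, "az": 0, "claw": 4.0},
  {"tx": -0.1, "ty": 6.8, "tz": 0, "ax": 0, "ay": 0, "az": 0, "claw": 4.0},
  {"tx": -0.1, "ty": 6.8, "tz": 0, "ax": 0, "ay": 0, "az": 0, "claw": 4.0},
], grip_force=40)

```text
time: 15.3
eef_pos: [0.3981, 0.2728, 0.0263]
tcp_rot: [0.487, -0.511, 0.512, -0.489]
contact_force: [-1.3, -0.9, 6.3]
opening: 0.563
```

>>> play_rows([
  {"tx": 0, "ty": -1, "tz": 0, "ax": 0, "ay": 0, "az": 0, "claw": 4.0},
  {"tx": 0, "ty": -3, "tz": 0, "ax": 0, "ay": 0, "az": 0, "claw": 4.0},
  {"tx": 0, "ty": -6, "tz": 0, "ax": 0, "ay": 0, "az": 0, "claw": 4.0},
  {"tx": 0, "ty": -9, "tz": 0, "ax": 0, "ay": 0, "az": 0, "claw": 4.0},
  {"tx": 0, "ty": -10.5, "tz": 0, "ax": 0, "ay": 0, "az": 0, "claw": 4.0},
  {"tx": 0, "ty": -10.5, "tz": 0, "ax": 0, "ay": 0, "az": 0, "claw": 4.0},
  {"tx": 0, "ty": -10.5, "tz": 0, "ax": 0, "ay": 0, "az": 0, "claw": 4.0},
])

```text
time: 15.88
eef_pos: [0.3968, 0.2722, 0.13]
tcp_rot: [0.487, -0.511, 0.512, -0.489]
contact_force: [-0.5, -0.3, -3.4]
opening: 0.568
```

```bash
python3 go.py 0.5133 0.0995 0.125 -2.75
```

```text
t15.88 pos [0.3968 0.2722 0.13  ] jaw -2.7 q [ 0.39 -0.04  2.13 -0.    1.05  0.44] open 0.568 F [-0.5 -0.3 -3.4]
shift cm [16.7   0.51 12.45] turn deg [-0.11  0.04 -0.04]
```

>>> play_rows([
  {"tx": 1.5, "ty": 0, "tz": 1.1, "ax": 0, "ay": 0, "az": 0, "claw": 4.0},
  {"tx": 4, "ty": 0, "tz": 3, "ax": 0, "ay": 0, "az": 0, "claw": 4.0},
  {"tx": 7, "ty": 0, "tz": 5.2, "ax": 0, "ay": 0, "az": 0, "claw": 4.0},
  {"tx": 10, "ty": 0, "tz": 7.5, "ax": 0, "ay": 0, "az": 0, "claw": 4.0},
  {"tx": 13, "ty": 0, "tz": 9.7, "ax": 0, "ay": 0, "az": 0, "claw": 4.0},
  {"tx": 15.5, "ty": 0, "tz": 11.5, "ax": 0, "ay": 0, "az": 0, "claw": 4.0},
  {"tx": 16.7, "ty": 0.5, "tz": 12.4, "ax": 0, "ay": 0, "az": 0, "claw": 4.0},
  {"tx": 16.7, "ty": 2, "tz": 12.4, "ax": 0, "ay": 0, "az": 0, "claw": 4.0},
  {"tx": 16.7, "ty": 5, "tz": 12.4, "ax": 0, "ay": 0, "az": 0, "claw": 4.0},
  {"tx": 16.7, "ty": 8, "tz": 12.4, "ax": 0, "ay": 0, "az": 0, "claw": 4.0},
  {"tx": 16.7, "ty": 8, "tz": 12.4, "ax": 0, "ay": 0, "az": 0, "claw": 4.0},
  {"tx": 16.7, "ty": 8, "tz": 12.4, "ax": 0, "ay": 0, "az": 0, "claw": 4.0},
])

```text
time: 16.88
eef_pos: [0.509, 0.0998, 0.0458]
tcp_rot: [-0.49, 0.514, -0.509, 0.486]
contact_force: [-0.4, -0.2, -2.5]
opening: 0.568
```

```bash
python3 go.py 0.5133 0.0995 0.032 -2.75; python3 - <<'E'
from h import *
p,d=cams.read_camera("side"); cv2.imwrite("pics/s8.png",np.clip(cv2.resize(p[150:290,220:395],(750,600))*1.4,0,255).astype(np.uint8))
E
```

```text
t16.88 pos [0.509  0.0998 0.0458] jaw -2.7 q [-0.    0.19  2.07  0.    0.89  0.04] open 0.568 F [-0.4 -0.2 -2.5]
shift cm [0.01 1.38 0.45] turn deg [0.52 0.05 0.02]
```

View pics/s8.png

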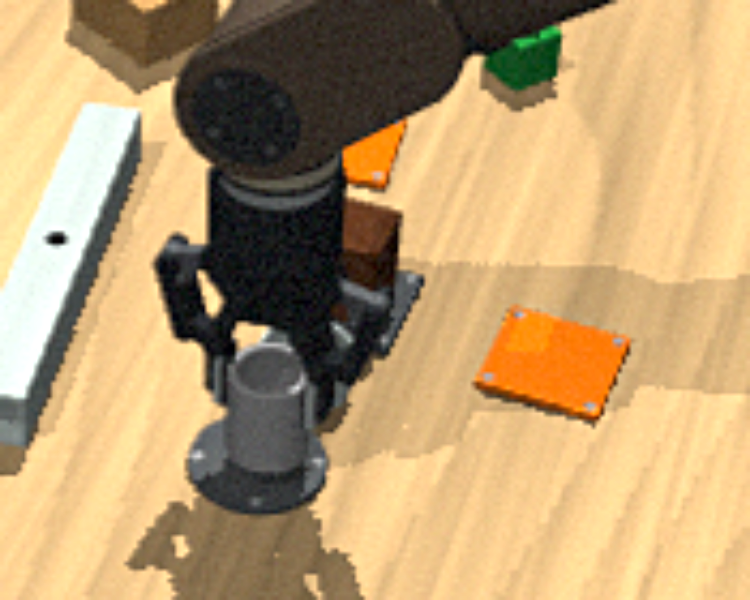

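>>> play_rows([
  {"tx": 0, "ty": 0.4, "tz": 0.1, "ax": 0, "ay": 0, "az": 0, "claw": 4.0},
  {"tx": 0, "ty": 0.7, "tz": 0.1, "ax": 0, "ay": 0, "az": 0, "claw": 4.0},
  {"tx": 0, "ty": 0.7, "tz": 0.1, "ax": 0, "ay": 0, "az": 0, "claw": 4.0},
  {"tx": 0, "ty": 0.7, "tz": 0.1, "ax": 0, "ay": 0, "az": 0, "claw": 4.0},
])

```text
time: 17.27
eef_pos: [0.5142, 0.0995, 0.0432]
tcp_rot: [0.488, -0.511, 0.512, -0.488]
contact_force: [0.2, -0.2, -2.5]
opening: 0.569
```

```bash
python3 go.py 0.5133 0.0995 0.032 -2.75
```

```text
t17.27 pos [0.5142 0.0995 0.0432] jaw -2.7 q [-0.    0.2   2.07  0.    0.87  0.04] open 0.569 F [ 0.2 -0.2 -2.5]
shift cm [ 0.01  1.12 -0.09] turn deg [-0.09  0.05 -0.01]
```

>>> play_rows([
  {"tx": 0, "ty": 0.4, "tz": -0.1, "ax": 0, "ay": 0, "az": 0, "claw": 4.0},
  {"tx": 0, "ty": 0.8, "tz": -0.1, "ax": 0, "ay": 0, "az": 0, "claw": 4.0},
  {"tx": 0, "ty": 1.0, "tz": -0.1, "ax": 0, "ay": 0, "az": 0, "claw": 4.0},
  {"tx": 0, "ty": 1.1, "tz": -0.1, "ax": 0, "ay": 0, "az": 0, "claw": 4.0},
  {"tx": 0, "ty": 1.15, "tz": -0.1, "ax": 0, "ay": 0, "az": 0, "claw": 4.0},
  {"tx": 0, "ty": 1.15, "tz": -0.1, "ax": 0, "ay": 0, "az": 0, "claw": 4.0},
  {"tx": 0, "ty": 1.15, "tz": -0.1, "ax": 0, "ay": 0, "az": 0, "claw": 4.0},
])

```text
time: 17.85
eef_pos: [0.5124, 0.0995, 0.0323]
tcp_rot: [-0.489, 0.512, -0.511, 0.487]
contact_force: [-5.2, -1.5, 8.5]
opening: 0.568
```

>>> play_rows([
  {"tx": 0, "ty": 0, "tz": 0, "ax": 0, "ay": 0, "az": 0, "claw": 5.5},
  {"tx": 0, "ty": 0, "tz": 0, "ax": 0, "ay": 0, "az": 0, "claw": 7.0},
  {"tx": 0, "ty": 0, "tz": 0, "ax": 0, "ay": 0, "az": 0, "claw": 8.5},
  {"tx": 0, "ty": 0, "tz": 0, "ax": 0, "ay": 0, "az": 0, "claw": 8.5},
  {"tx": 0, "ty": 0, "tz": 0, "ax": 0, "ay": 0, "az": 0, "claw": 8.5},
  {"tx": 0, "ty": -1.5, "tz": 0, "ax": 0, "ay": 0, "az": 0, "claw": 8.5},
  {"tx": 0, "ty": -4, "tz": 0, "ax": 0, "ay": 0, "az": 0, "claw": 8.5},
  {"tx": 0, "ty": -8, "tz": 0, "ax": 0, "ay": 0, "az": 0, "claw": 8.5},
  {"tx": 0, "ty": -11, "tz": 0, "ax": 0, "ay": 0, "az": 0, "claw": 8.5},
  {"tx": 0, "ty": -12, "tz": 0, "ax": 0, "ay": 0, "az": 0, "claw": 8.5},
  {"tx": 0, "ty": -12, "tz": 0, "ax": 0, "ay": 0, "az": 0, "claw": 8.5},
  {"tx": 0, "ty": -12, "tz": 0, "ax": 0, "ay": 0, "az": 0, "claw": 8.5},
])

```text
time: 18.85
eef_pos: [0.5124, 0.0995, 0.1505]
tcp_rot: [0.488, -0.512, 0.512, -0.488]
contact_force: [-0.4, 0.9, -0.3]
opening: 0.997
```

```bash
python3 - <<'E'
from h import *
t=cv2.imread("pics/top7.png")[140:200,190:360]; 
g=cv2.cvtColor(t,cv2.COLOR_BGR2GRAY)
m=((cv2.cvtColor(t,cv2.COLOR_BGR2HSV)[...,2]<75)).astype(np.uint8)
m[:10]=0
n,l,st,c=cv2.connectedComponentsWithStats(m)
for i in range(1,n):
    q=c[i]+[190,140]; print(st[i],q.round(1),onplane("top",[q],.04).round(4))
E
python3 go.py 0.688 -0.0138 0.15 7.1
```

```text
[84 23  4  4 13] [275.8 164.5] [[ 0.6873 -0.0136  0.04  ]]
[ 26  27 120  16 336] [276.  174.7] [[ 0.662  -0.0141  0.04  ]]
[20 39  1  1  1] [210. 179.] [[0.6507 0.1448 0.04  ]]
[23 39  1  2  2] [213.  179.5] [[0.6495 0.1375 0.04  ]]
t18.85 pos [0.5124 0.0995 0.1505] jaw -2.7 q [-0.    0.03  2.02 -0.    1.09  0.04] open 0.997 F [-0.4  0.9 -0.3]
shift cm [10.48  0.05 18.08] turn deg [-0.01 -9.81  0.  ]
```

>>> play_rows([
  {"tx": 1, "ty": 0, "tz": 1.7, "ax": 0, "ay": -1, "az": 0, "claw": 8.5},
  {"tx": 2.5, "ty": 0, "tz": 4.5, "ax": 0, "ay": -2.5, "az": 0, "claw": 8.5},
  {"tx": 4.5, "ty": 0, "tz": 7.5, "ax": 0, "ay": -4, "az": 0, "claw": 8.5},
  {"tx": 6, "ty": 0, "tz": 10.5, "ax": 0, "ay": -6, "az": 0, "claw": 8.5},
  {"tx": 8, "ty": 0, "tz": 13.5, "ax": 0, "ay": -8, "az": 0, "claw": 8.5},
  {"tx": 9.5, "ty": 0, "tz": 16.5, "ax": 0, "ay": -9.8, "az": 0, "claw": 8.5},
  {"tx": 10.5, "ty": 1, "tz": 18.1, "ax": 0, "ay": -9.8, "az": 0, "claw": 8.5},
  {"tx": 10.5, "ty": 4, "tz": 18.1, "ax": 0, "ay": -9.8, "az": 0, "claw": 8.5},
  {"tx": 10.5, "ty": 7, "tz": 18.1, "ax": 0, "ay": -9.8, "az": 0, "claw": 8.5},
  {"tx": 10.5, "ty": 8, "tz": 18.1, "ax": 0, "ay": -9.8, "az": 0, "claw": 8.5},
  {"tx": 10.5, "ty": 8, "tz": 18.1, "ax": 0, "ay": -9.8, "az": 0, "claw": 8.5},
  {"tx": 10.5, "ty": 8, "tz": 18.1, "ax": 0, "ay": -9.8, "az": 0, "claw": 8.5},
])

```text
time: 19.85
eef_pos: [0.687, -0.0136, 0.0686]
tcp_rot: [0.531, -0.469, 0.467, -0.529]
contact_force: [0.1, -0.9, 0.3]
opening: 0.995
```

```bash
python3 go.py 0.688 -0.0138 0.010 7.1; python3 - <<'E'
from h import *
for n in ("top","side"):
    p,d=cams.read_camera(n); cv2.imwrite(f"pics/{n}9.png",p); np.save(f"pics/{n}9_d.npy",d)
t=cv2.imread("pics/top9.png");d=np.load("pics/top9_d.npy");P=cloud("top",d)
m=(P[...,2]>.058)&(P[...,2]<.075)&(abs(P[...,0]-.513)<.04)&(abs(P[...,1]-.1)<.04)
Q=P[m]; print("spacer",len(Q),cv2.minEnclosingCircle((Q[:,:2]*1000).astype(np.float32)),Q.mean(0))
s=cv2.imread("pics/side9.png"); 
a=cv2.resize(t[130:280,180:380],(400,300)); b=cv2.resize(s[150:300,170:370],(400,300))
cv2.imwrite("pics/c9.png",np.clip(np.hstack([a,b])*1.5,0,255).astype(np.uint8))
E
```

```text
t19.85 pos [ 0.687  -0.0136  0.0686] jaw 7.1 q [-0.17  0.48  1.64  0.    1.03 -0.29] open 0.995 F [ 0.1 -0.9  0.3]
shift cm [0.04 5.86 0.12] turn deg [ 0.23 -0.01 -0.07]
spacer 14 ((521.3460693359375, 119.16163635253906), 9.850415229797363) [0.52134907 0.12034966 0.06583798]
```

View pics/c9.png

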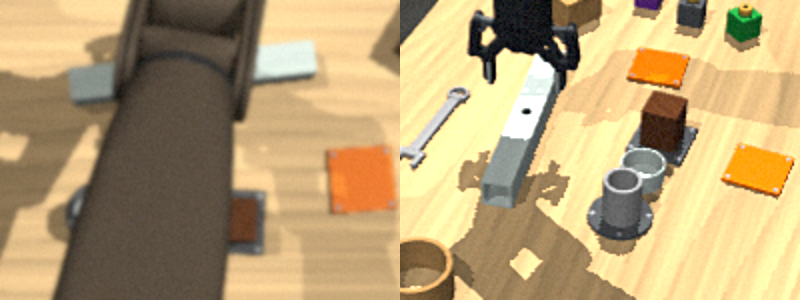

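The spacer is standing on its plate. The gripper straddles the tube over the hole, which is at (525,112) in the right crop, so I'll descend and grip.

>>> play_rows([
  {"tx": 0, "ty": 1.5, "tz": 0.05, "ax": 0, "ay": 0, "az": 0, "claw": 8.5},
  {"tx": 0, "ty": 3, "tz": 0.05, "ax": 0, "ay": 0, "az": 0, "claw": 8.5},
  {"tx": 0, "ty": 4.6, "tz": 0.05, "ax": 0, "ay": 0, "az": 0, "claw": 8.0},
  {"tx": 0, "ty": 5.5, "tz": 0.05, "ax": 0, "ay": 0, "az": 0, "claw": 7.0},
  {"tx": 0, "ty": 5.5, "tz": 0.05, "ax": 0, "ay": 0, "az": 0, "claw": 6.0},
  {"tx": 0, "ty": 5.5, "tz": 0.05, "ax": 0, "ay": 0, "az": 0, "claw": 5.0},
  {"tx": 0, "ty": 5.5, "tz": 0.05, "ax": 0, "ay": 0, "az": 0, "claw": 4.2},
  {"tx": 0, "ty": 5.5, "tz": 0.05, "ax": 0, "ay": 0, "az": 0, "claw": 3.5},
  {"tx": 0, "ty": 5.5, "tz": 0.05, "ax": 0, "ay": 0, "az": 0, "claw": 3},
  {"tx": 0, "ty": 5.5, "tz": 0.05, "ax": 0, "ay": 0, "az": 0, "claw": 3},
  {"tx": 0, "ty": 5.5, "tz": 0.05, "ax": 0, "ay": 0, "az": 0, "claw": 3},
  {"tx": 0, "ty": 5.5, "tz": 0.05, "ax": 0, "ay": 0, "az": 0, "claw": 3},
], grip_force=70)

```text
time: 20.95
eef_pos: [0.6894, -0.014, 0.0164]
tcp_rot: [-0.53, 0.468, -0.469, 0.53]
contact_force: [0.6, 0.2, -0.1]
opening: 0.451
```

```bash
python3 go.py 0.688 -0.0138 0.16 7.1
```

```text
t20.95 pos [ 0.6894 -0.014   0.0164] jaw 7.1 q [-0.17  0.55  1.65  0.    0.94 -0.29] open 0.451 F [ 0.6  0.2 -0.1]
shift cm [ -0.03 -14.36  -0.12] turn deg [-0.07 -0.02  0.02]
```

>>> play_rows([
  {"tx": 0, "ty": -0.5, "tz": 0, "ax": 0, "ay": 0, "az": 0, "claw": 3},
  {"tx": 0, "ty": -2, "tz": 0, "ax": 0, "ay": 0, "az": 0, "claw": 3},
  {"tx": 0, "ty": -5, "tz": 0, "ax": 0, "ay": 0, "az": 0, "claw": 3},
  {"tx": 0, "ty": -8, "tz": 0, "ax": 0, "ay": 0, "az": 0, "claw": 3},
  {"tx": 0, "ty": -11, "tz": 0, "ax": 0, "ay": 0, "az": 0, "claw": 3},
  {"tx": 0, "ty": -13, "tz": 0, "ax": 0, "ay": 0, "az": 0, "claw": 3},
  {"tx": 0, "ty": -14, "tz": 0, "ax": 0, "ay": 0, "az": 0, "claw": 3},
  {"tx": 0, "ty": -14, "tz": 0, "ax": 0, "ay": 0, "az": 0, "claw": 3},
  {"tx": 0, "ty": -14, "tz": 0, "ax": 0, "ay": 0, "az": 0, "claw": 3},
])

```text
time: 21.7
eef_pos: [0.6885, -0.0139, 0.1558]
tcp_rot: [0.53, -0.468, 0.468, -0.53]
contact_force: [-1.3, -0.2, -3.5]
opening: 0.453
```

```bash
python3 go.py 0.5098 0.019 0.14 -2.75; python3 - <<'E'
from h import *
for n in ("side",):
    p,d=cams.read_camera(n); cv2.imwrite(f"pics/{n}10.png",np.clip(p[60:330,130:450]*1.5,0,255).astype(np.uint8))
E
```

```text
t21.70 pos [ 0.6885 -0.0139  0.1558] jaw 7.1 q [-0.17  0.38  1.6   0.    1.16 -0.29] open 0.453 F [-1.3 -0.2 -3.5]
shift cm [ -5.47   1.58 -17.33] turn deg [ 0.01  9.83 -0.  ]
```

View pics/side10.png

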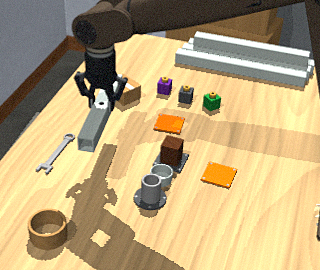

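>>> play_rows([
  {"tx": -0.4, "ty": 0, "tz": -1, "ax": 0, "ay": 0.5, "az": 0, "claw": 3},
  {"tx": -1, "ty": 0, "tz": -3, "ax": 0, "ay": 1.5, "az": 0, "claw": 3},
  {"tx": -1.7, "ty": 0, "tz": -5.5, "ax": 0, "ay": 3, "az": 0, "claw": 3},
  {"tx": -2.5, "ty": 0, "tz": -8, "ax": 0, "ay": 4.5, "az": 0, "claw": 3},
  {"tx": -3.3, "ty": 0, "tz": -10.5, "ax": 0, "ay": 6, "az": 0, "claw": 3},
  {"tx": -4.1, "ty": 0, "tz": -13, "ax": 0, "ay": 7.5, "az": 0, "claw": 3},
  {"tx": -4.9, "ty": 0.5, "tz": -15.3, "ax": 0, "ay": 9, "az": 0, "claw": 3},
  {"tx": -5.3, "ty": 1, "tz": -16.8, "ax": 0, "ay": 9.8, "az": 0, "claw": 3},
  {"tx": -5.5, "ty": 1.5, "tz": -17.3, "ax": 0, "ay": 9.8, "az": 0, "claw": 3},
  {"tx": -5.5, "ty": 1.5, "tz": -17.3, "ax": 0, "ay": 9.8, "az": 0, "claw": 3},
  {"tx": -5.5, "ty": 1.5, "tz": -17.3, "ax": 0, "ay": 9.8, "az": 0, "claw": 3},
  {"tx": -5.5, "ty": 1.5, "tz": -17.3, "ax": 0, "ay": 9.8, "az": 0, "claw": 3},
])

```text
time: 22.75
eef_pos: [0.5114, 0.0191, 0.1407]
tcp_rot: [0.488, -0.512, 0.512, -0.488]
contact_force: [-0.4, 0.3, -3.1]
opening: 0.453
```

>>> play_rows([
  {"tx": 0, "ty": 1, "tz": 0, "ax": 0, "ay": 0, "az": 0, "claw": 3},
  {"tx": 0, "ty": 2.5, "tz": 0, "ax": 0, "ay": 0, "az": 0, "claw": 3},
  {"tx": 0, "ty": 4, "tz": 0, "ax": 0, "ay": 0, "az": 0, "claw": 3},
  {"tx": 0, "ty": 4, "tz": 0, "ax": 0, "ay": 0, "az": 0, "claw": 3},
  {"tx": 0, "ty": 4, "tz": 0, "ax": 0, "ay": 0, "az": 0, "claw": 3},
  {"tx": 0, "ty": 4, "tz": 0, "ax": 0, "ay": 0, "az": 0, "claw": 3},
])

```text
time: 23.25
eef_pos: [0.5112, 0.0191, 0.1012]
tcp_rot: [0.488, -0.511, 0.512, -0.488]
contact_force: [-0.6, 0.3, -2.5]
opening: 0.455
```

```bash
python3 go.py 0.5098 0.0195 0.082 -2.6; python3 - <<'E'
from h import *
for n in ("top","side",):
    p,d=cams.read_camera(n); cv2.imwrite(f"pics/{n}11.png",p); np.save(f"pics/{n}11_d.npy",d)
s=cv2.imread("pics/side11.png");t=cv2.imread("pics/top11.png")
a=cv2.resize(t[160:310,150:350],(400,300)); b=cv2.resize(s[130:280,200:400],(400,300))
cv2.imwrite("pics/c11.png",np.clip(np.hstack([a,b])*1.5,0,255).astype(np.uint8))
E
```

```text
t23.25 pos [0.5112 0.0191 0.1012] jaw -2.7 q [-0.16  0.08  2.07  0.    0.99 -0.11] open 0.455 F [-0.6  0.3 -2.5]
shift cm [-0.03  1.92 -0.14] turn deg [-0.05 -0.12  0.  ]
```

View pics/c11.png

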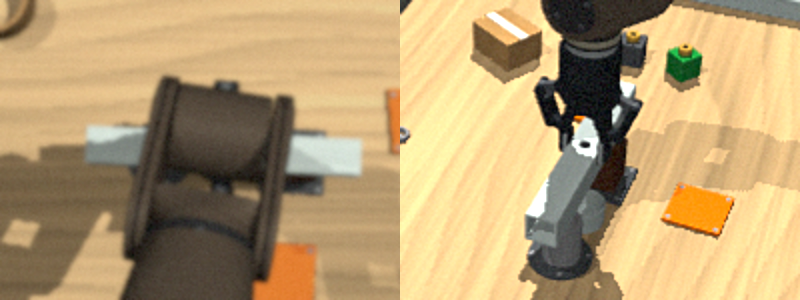

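```bash
python3 - <<'E'
from h import *
t=cv2.imread("pics/top11.png");P=cloud("top",np.load("pics/top11_d.npy"))
hsv=cv2.cvtColor(t,cv2.COLOR_BGR2HSV)
for lo,hi in((.09,.2),(-.16,-.06)):
    m=(P[...,2]>.108)&(P[...,2]<.14)&(abs(P[...,0]-.51)<.05)&(P[...,1]>lo)&(P[...,1]<hi)&(hsv[...,1]<60)
    Q=P[m]; print(len(Q),np.median(Q,0).round(4),Q.min(0).round(4),Q.max(0).round(4))
E
```

```text
519 [0.5172 0.1396 0.1247] [0.4974 0.1053 0.1082] [0.5371 0.1703 0.1295]
602 [ 0.5066 -0.0951  0.1249] [ 0.4851 -0.1308  0.1087] [ 0.5268 -0.0601  0.1312]
```

>>> play_rows([
  {"tx": 0, "ty": 0.5, "tz": -0.15, "ax": 0, "ay": 0, "az": 0, "claw": 3},
  {"tx": 0, "ty": 1.0, "tz": -0.15, "ax": 0, "ay": 0, "az": 0, "claw": 3},
  {"tx": 0, "ty": 1.4, "tz": -0.15, "ax": 0, "ay": 0, "az": 0, "claw": 3},
  {"tx": 0, "ty": 1.6, "tz": -0.15, "ax": 0, "ay": 0, "az": 0, "claw": 3},
  {"tx": 0, "ty": 1.75, "tz": -0.15, "ax": 0, "ay": 0, "az": 0, "claw": 3},
  {"tx": 0, "ty": 1.8, "tz": -0.15, "ax": 0, "ay": 0, "az": 0, "claw": 3},
  {"tx": 0, "ty": 1.8, "tz": -0.15, "ax": 0, "ay": 0, "az": 0, "claw": 3},
  {"tx": 0, "ty": 1.8, "tz": -0.15, "ax": 0, "ay": 0, "az": 0, "claw": 3},
])

```text
time: 24.02
eef_pos: [0.5091, 0.0194, 0.0829]
tcp_rot: [0.488, -0.512, 0.512, -0.488]
contact_force: [-0.1, -0.1, -2.7]
opening: 0.453
```

```bash
python3 go.py 0.5098 0.0195 0.082 -2.6; python3 - <<'E'
from h import *
for n in ("top","side",):
    p,d=cams.read_camera(n); cv2.imwrite(f"pics/{n}12.png",p); np.save(f"pics/{n}12_d.npy",d)
s=cv2.imread("pics/side12.png");t=cv2.imread("pics/top12.png")
b=cv2.resize(s[150:280,220:390],(785,600))
cv2.imwrite("pics/c12.png",np.clip(b*1.5,0,255).astype(np.uint8))
P=cloud("top",np.load("pics/top12_d.npy"))
hsv=cv2.cvtColor(t,cv2.COLOR_BGR2HSV)
for lo,hi in((.11,.2),(-.16,-.07)):
    m=(P[...,2]>.09)&(P[...,2]<.14)&(abs(P[...,0]-.51)<.05)&(P[...,1]>lo)&(P[...,1]<hi)&(hsv[...,1]<60)
    Q=P[m]; print(len(Q),np.median(Q,0).round(4),Q.min(0).round(4),Q.max(0).round(4))
E
```

```text
t24.02 pos [0.5091 0.0194 0.0829] jaw -2.7 q [-0.16  0.1   2.09  0.    0.95 -0.11] open 0.453 F [-0.1 -0.1 -2.7]
shift cm [-0.02  0.09  0.07] turn deg [-0.02 -0.12  0.  ]
494 [0.5142 0.1401 0.1064] [0.4941 0.1109 0.0902] [0.5362 0.1707 0.1126]
492 [ 0.5035 -0.0995  0.1066] [ 0.4835 -0.129   0.094 ] [ 0.5238 -0.0704  0.1114]
```

View pics/c12.png

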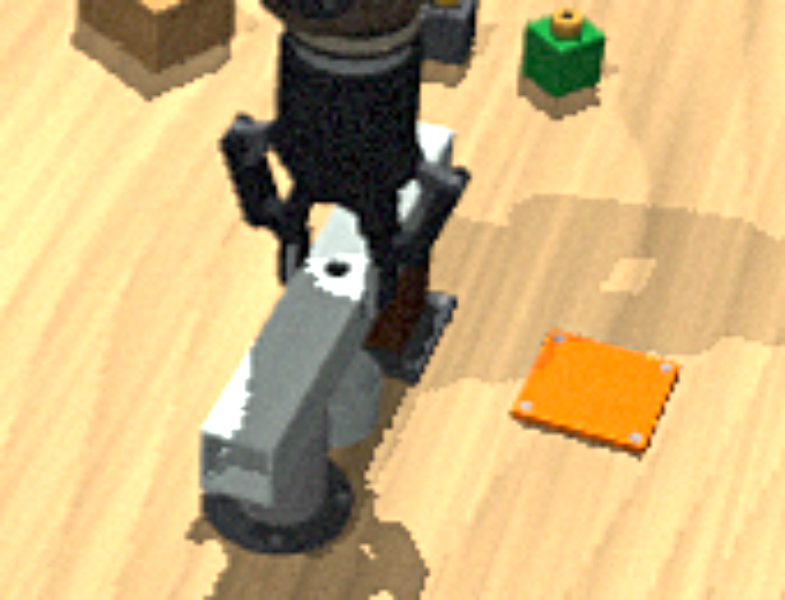

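>>> play_rows([
  {"tx": 0, "ty": 0.05, "tz": 0.05, "ax": 0, "ay": 0, "az": 0, "claw": 3},
  {"tx": 0, "ty": 0.1, "tz": 0.05, "ax": 0, "ay": 0, "az": 0, "claw": 3},
  {"tx": 0, "ty": 0.1, "tz": 0.05, "ax": 0, "ay": 0, "az": 0, "claw": 3},
  {"tx": 0, "ty": 0.1, "tz": 0.05, "ax": 0, "ay": 0, "az": 0, "claw": 3},
])

```text
time: 24.45
eef_pos: [0.5098, 0.0193, 0.0824]
tcp_rot: [0.488, -0.512, 0.512, -0.488]
contact_force: [-1.9, 0.1, 0.3]
opening: 0.451
```

>>> play_rows([
  {"tx": 0, "ty": 0, "tz": 0, "ax": 0, "ay": 0, "az": 0, "claw": 4.2},
  {"tx": 0, "ty": 0, "tz": 0, "ax": 0, "ay": 0, "az": 0, "claw": 5},
  {"tx": 0, "ty": 0, "tz": 0, "ax": 0, "ay": 0, "az": 0, "claw": 6},
  {"tx": 0, "ty": 0, "tz": 0, "ax": 0, "ay": 0, "az": 0, "claw": 7},
  {"tx": 0, "ty": 0, "tz": 0, "ax": 0, "ay": 0, "az": 0, "claw": 7},
  {"tx": 0, "ty": 0, "tz": 0, "ax": 0, "ay": 0, "az": 0, "claw": 7},
  {"tx": 0, "ty": -1.5, "tz": 0, "ax": 0, "ay": 0, "az": 0, "claw": 7},
  {"tx": 0, "ty": -4, "tz": 0, "ax": 0, "ay": 0, "az": 0, "claw": 7},
  {"tx": 0, "ty": -8, "tz": 0, "ax": 0, "ay": 0, "az": 0, "claw": 7},
  {"tx": 0, "ty": -11, "tz": 0, "ax": 0, "ay": 0, "az": 0, "claw": 7},
  {"tx": 0, "ty": -12, "tz": 0, "ax": 0, "ay": 0, "az": 0, "claw": 7},
  {"tx": 0, "ty": -12, "tz": 0, "ax": 0, "ay": 0, "az": 0, "claw": 7},
])

```text
time: 25.45
eef_pos: [0.5116, 0.0191, 0.2058]
tcp_rot: [0.486, -0.509, 0.514, -0.49]
contact_force: [0.7, -0.4, 1.0]
opening: 0.821
```

```bash
python3 go.py 0.546 -0.3665 0.20 -90
```

```text
t25.45 pos [0.5116 0.0191 0.2058] jaw -2.7 q [-0.16 -0.06  2.    0.    1.19 -0.11] open 0.821 F [ 0.7 -0.4  1. ]
shift cm [38.35  0.65  5.26] turn deg [-0.39 87.29 -0.3 ]
```

```bash
python3 - <<'E'
from h import *
t=cv2.imread("pics/top0.png")[208:240,405:440]; hsv=cv2.cvtColor(t,cv2.COLOR_BGR2HSV)
m=((hsv[...,1]>110)&(hsv[...,2]>70)&(hsv[...,0]>10)&(hsv[...,0]<35)).astype(np.uint8)
cs,_=cv2.findContours(m,cv2.RETR_EXTERNAL,cv2.CHAIN_APPROX_NONE)
for c in cs:
    (x,y),r=cv2.minEnclosingCircle(c); print(x+405,y+208,r,onplane("top",[[x+405,y+208]],.05).round(4))
E
```

```text
412.0 233.0 9.999999747378752e-05 [[ 0.5212 -0.3362  0.05  ]]
405.0 233.0 9.999999747378752e-05 [[ 0.5212 -0.3195  0.05  ]]
409.0 232.5 0.5001000165939331 [[ 0.5224 -0.3291  0.05  ]]
405.5 231.0 0.5001000165939331 [[ 0.5259 -0.3208  0.05  ]]
405.5 224.5 0.7072067856788635 [[ 0.5414 -0.3214  0.05  ]]
406.0 221.0 9.999999747378752e-05 [[ 0.5497 -0.3229  0.05  ]]
405.0 219.0 9.999999747378752e-05 [[ 0.5545 -0.3207  0.05  ]]
424.36842155456543 222.18421077728271 4.635340213775635 [[ 0.547  -0.3669  0.05  ]]
```

>>> play_rows([
  {"tx": 2, "ty": 0, "tz": 0.3, "ax": 0, "ay": 7, "az": 0, "claw": 7.5},
  {"tx": 5, "ty": 0, "tz": 0.7, "ax": 0, "ay": 14, "az": 0, "claw": 8},
  {"tx": 8, "ty": 0, "tz": 1.1, "ax": 0, "ay": 21, "az": 0, "claw": 8},
  {"tx": 11, "ty": 0, "tz": 1.5, "ax": 0, "ay": 28, "az": 0, "claw": 8},
  {"tx": 14, "ty": 0, "tz": 2, "ax": 0, "ay": 35, "az": 0, "claw": 8},
  {"tx": 17.5, "ty": 0, "tz": 2.4, "ax": 0, "ay": 42, "az": 0, "claw": 8},
  {"tx": 21, "ty": 0, "tz": 2.9, "ax": 0, "ay": 49, "az": 0, "claw": 8},
  {"tx": 24.5, "ty": 0, "tz": 3.4, "ax": 0, "ay": 56, "az": 0, "claw": 8},
  {"tx": 28, "ty": 0, "tz": 3.9, "ax": 0, "ay": 63, "az": 0, "claw": 8},
  {"tx": 31.5, "ty": 0, "tz": 4.4, "ax": 0, "ay": 70, "az": 0, "claw": 8},
  {"tx": 35, "ty": 0, "tz": 4.9, "ax": 0, "ay": 77, "az": 0, "claw": 8},
  {"tx": 38.3, "ty": 0, "tz": 5.3, "ax": 0, "ay": 84, "az": 0, "claw": 8},
])

```text
time: 26.45
eef_pos: [0.5431, -0.3669, 0.1984]
tcp_rot: [-0.019, 0.708, -0.706, 0.017]
contact_force: [1.1, 0.6, 0.4]
opening: 0.937
```

>>> play_rows([
  {"tx": 0, "ty": 0, "tz": 0, "ax": 0, "ay": 3.3, "az": 0, "claw": 8},
  {"tx": 0, "ty": 0, "tz": 0, "ax": 0, "ay": 3.3, "az": 0, "claw": 8},
  {"tx": 0, "ty": 2, "tz": 0, "ax": 0, "ay": 3.3, "az": 0, "claw": 8},
  {"tx": 0, "ty": 5, "tz": 0, "ax": 0, "ay": 3.3, "az": 0, "claw": 8},
  {"tx": 0, "ty": 8, "tz": 0, "ax": 0, "ay": 3.3, "az": 0, "claw": 8},
  {"tx": 0, "ty": 10, "tz": 0, "ax": 0, "ay": 3.3, "az": 0, "claw": 8},
  {"tx": 0, "ty": 10, "tz": 0, "ax": 0, "ay": 3.3, "az": 0, "claw": 8},
  {"tx": 0, "ty": 10, "tz": 0, "ax": 0, "ay": 3.3, "az": 0, "claw": 8},
  {"tx": 0, "ty": 10, "tz": 0, "ax": 0, "ay": 3.3, "az": 0, "claw": 8},
])

```text
time: 27.2
eef_pos: [0.5447, -0.3654, 0.1026]
tcp_rot: [0.0, -0.707, 0.707, -0.001]
contact_force: [-0.1, -1.0, 0.5]
opening: 0.939
```

```bash
python3 go.py 0.546 -0.366 0.01 -90.4; python3 - <<'E'
from h import *
for n in ("top","side",):
    p,d=cams.read_camera(n); cv2.imwrite(f"pics/{n}13.png",p); np.save(f"pics/{n}13_d.npy",d)
s=cv2.imread("pics/side13.png");t=cv2.imread("pics/top13.png")
a=cv2.resize(t[160:310,150:350],(400,300)); b=cv2.resize(s[100:250,230:430],(400,300))
cv2.imwrite("pics/c13.png",np.clip(np.hstack([a,b])*1.5,0,255).astype(np.uint8))
P=cloud("top",np.load("pics/top13_d.npy"))
hsv=cv2.cvtColor(t,cv2.COLOR_BGR2HSV)
m=(P[...,2]>.099)&(P[...,2]<.14)&(abs(P[...,0]-.51)<.05)&(abs(P[...,1]-.02)<.18)&(hsv[...,1]<60)
Q=P[m]; print(len(Q),cv2.minAreaRect((Q[:,:2]*1000).astype(np.float32)),np.median(Q,0))
sub=t[215:260,235:290]; m=(cv2.cvtColor(sub,cv2.COLOR_BGR2HSV)[...,2]<75).astype(np.uint8)
n,l,st,c=cv2.connectedComponentsWithStats(m)
for i in range(1,n):
    if st[i][4]>4: q=c[i]+[235,215]; print(st[i],q.round(1),onplane("top",[q],.106).round(4))
E
```

```text
t27.20 pos [ 0.5447 -0.3654  0.1026] jaw -89.9 q [-0.75  0.37  1.72  0.    1.05  0.82] open 0.939 F [-0.1 -1.   0.5]
shift cm [-0.12  9.26  0.05] turn deg [-0.03  0.47 -0.04]
2445 ((510.2751159667969, 20.454086303710938), (299.62103271484375, 40.2766227722168), 87.24664306640625) [0.50993212 0.02042881 0.10592744]
[0 7 4 3 8] [236.1 223.4] [[0.5378 0.0759 0.106 ]]
[50 10  5  3 13] [287.2 225.8] [[ 0.5327 -0.0378  0.106 ]]
[25 19  4  5 16] [261.5 236. ] [[0.5099 0.0193 0.106 ]]
[  0  30  55  15 456] [265.5 250.8] [[0.4773 0.0103 0.106 ]]
```

View pics/c13.png

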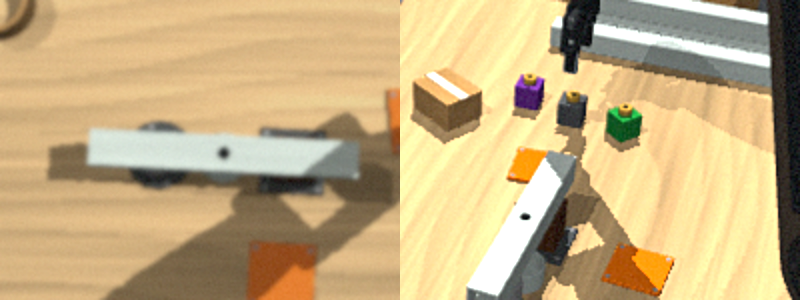

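The tube is level, with its top at 106 mm and the hole at (510, 19) mm. The guide is under the gripper at about (572,110) in the right crop.

>>> play_rows([
  {"tx": -0.15, "ty": 2, "tz": 0.1, "ax": 0, "ay": 0.4, "az": 0, "claw": 8},
  {"tx": -0.15, "ty": 5, "tz": 0.1, "ax": 0, "ay": 0.4, "az": 0, "claw": 8},
  {"tx": -0.15, "ty": 7.5, "tz": 0.1, "ax": 0, "ay": 0.4, "az": 0, "claw": 7.5},
  {"tx": -0.15, "ty": 9, "tz": 0.1, "ax": 0, "ay": 0.4, "az": 0, "claw": 7},
  {"tx": -0.15, "ty": 9, "tz": 0.1, "ax": 0, "ay": 0.4, "az": 0, "claw": 6},
  {"tx": -0.15, "ty": 9, "tz": 0.1, "ax": 0, "ay": 0.4, "az": 0, "claw": 5},
  {"tx": -0.15, "ty": 9, "tz": 0.1, "ax": 0, "ay": 0.4, "az": 0, "claw": 4.2},
  {"tx": -0.15, "ty": 9, "tz": 0.1, "ax": 0, "ay": 0.4, "az": 0, "claw": 3.5},
  {"tx": -0.15, "ty": 9, "tz": 0.1, "ax": 0, "ay": 0.4, "az": 0, "claw": 3},
  {"tx": -0.15, "ty": 9, "tz": 0.1, "ax": 0, "ay": 0.4, "az": 0, "claw": 3},
  {"tx": -0.15, "ty": 9, "tz": 0.1, "ax": 0, "ay": 0.4, "az": 0, "claw": 3},
  {"tx": -0.15, "ty": 9, "tz": 0.1, "ax": 0, "ay": 0.4, "az": 0, "claw": 3},
], grip_force=50)

```text
time: 28.3
eef_pos: [0.5473, -0.368, 0.0146]
tcp_rot: [-0.004, -0.706, 0.708, 0.001]
contact_force: [0.7, 0.5, 6.3]
opening: 0.461
```

```bash
python3 go.py 0.5465 -0.3665 0.2 -90.4
```

```text
t28.30 pos [ 0.5473 -0.368   0.0146] jaw -90.4 q [-0.75  0.49  1.73  0.    0.91  0.83] open 0.461 F [0.7 0.5 6.3]
shift cm [ 1.000e-02 -1.854e+01 -1.000e-01] turn deg [-0.17 -0.01 -0.2 ]
```

>>> play_rows([
  {"tx": 0, "ty": -0.5, "tz": 0, "ax": 0, "ay": 0, "az": 0, "claw": 3},
  {"tx": 0, "ty": -2, "tz": 0, "ax": 0, "ay": 0, "az": 0, "claw": 3},
  {"tx": 0, "ty": -5, "tz": 0, "ax": 0, "ay": 0, "az": 0, "claw": 3},
  {"tx": 0, "ty": -9, "tz": 0, "ax": 0, "ay": 0, "az": 0, "claw": 3},
  {"tx": 0, "ty": -13, "tz": 0, "ax": 0, "ay": 0, "az": 0, "claw": 3},
  {"tx": 0, "ty": -16, "tz": 0, "ax": 0, "ay": 0, "az": 0, "claw": 3},
  {"tx": 0, "ty": -17.5, "tz": 0, "ax": 0, "ay": 0, "az": 0, "claw": 3},
  {"tx": 0, "ty": -17.5, "tz": 0, "ax": 0, "ay": 0, "az": 0, "claw": 3},
  {"tx": 0, "ty": -17.5, "tz": 0, "ax": 0, "ay": 0, "az": 0, "claw": 3},
])

```text
time: 29.05
eef_pos: [0.5456, -0.3666, 0.1877]
tcp_rot: [-0.003, -0.707, 0.707, 0.002]
contact_force: [-0.3, 0.1, -3.5]
opening: 0.461
```

```bash
python3 go.py 0.5099 0.0195 0.18 -92.7; python3 - <<'E'
from h import *
for n in ("side",):
    p,d=cams.read_camera(n); cv2.imwrite(f"pics/{n}14.png",np.clip(cv2.resize(p[60:210,230:430],(800,600))*1.5,0,255).astype(np.uint8))
E
```

```text
t29.05 pos [ 0.5456 -0.3666  0.1877] jaw -90.4 q [-0.75  0.28  1.66 -0.    1.2   0.83] open 0.461 F [-0.3  0.1 -3.5]
shift cm [  3.85   0.73 -38.59] turn deg [-0.05  2.29 -0.05]
```

View pics/side14.png

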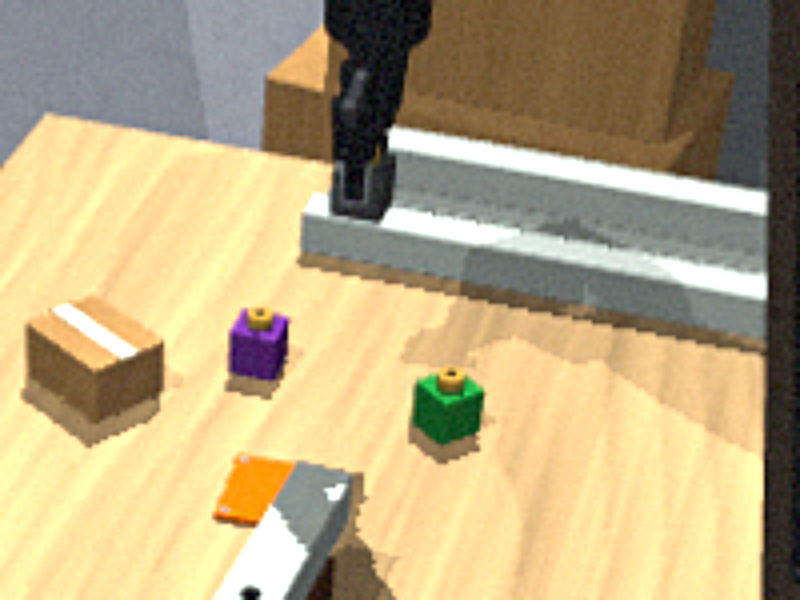

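>>> play_rows([
  {"tx": 0.1, "ty": 0, "tz": -1.5, "ax": 0, "ay": 0.1, "az": 0, "claw": 3},
  {"tx": 0.4, "ty": 0, "tz": -4.5, "ax": 0, "ay": 0.3, "az": 0, "claw": 3},
  {"tx": 0.8, "ty": 0, "tz": -8, "ax": 0, "ay": 0.5, "az": 0, "claw": 3},
  {"tx": 1.2, "ty": 0, "tz": -12, "ax": 0, "ay": 0.8, "az": 0, "claw": 3},
  {"tx": 1.6, "ty": 0, "tz": -16, "ax": 0, "ay": 1, "az": 0, "claw": 3},
  {"tx": 2, "ty": 0, "tz": -20, "ax": 0, "ay": 1.3, "az": 0, "claw": 3},
  {"tx": 2.4, "ty": 0, "tz": -24, "ax": 0, "ay": 1.5, "az": 0, "claw": 3},
  {"tx": 2.8, "ty": 0, "tz": -28, "ax": 0, "ay": 1.8, "az": 0, "claw": 3},
  {"tx": 3.2, "ty": 0, "tz": -32, "ax": 0, "ay": 2, "az": 0, "claw": 3},
  {"tx": 3.5, "ty": 0, "tz": -35.5, "ax": 0, "ay": 2.3, "az": 0, "claw": 3},
  {"tx": 3.8, "ty": 0, "tz": -37.8, "ax": 0, "ay": 2.3, "az": 0, "claw": 3},
  {"tx": 3.85, "ty": 0, "tz": -38.6, "ax": 0, "ay": 2.3, "az": 0, "claw": 3},
])

```text
time: 30.1
eef_pos: [0.507, 0.0237, 0.1839]
tcp_rot: [0.013, 0.708, -0.706, -0.018]
contact_force: [1.1, 0.2, -2.8]
opening: 0.463
```

>>> play_rows([
  {"tx": 0, "ty": 0, "tz": 0, "ax": 0, "ay": 0, "az": 0, "claw": 3},
  {"tx": 0, "ty": 1.5, "tz": 0, "ax": 0, "ay": 0, "az": 0, "claw": 3},
  {"tx": 0, "ty": 3, "tz": 0, "ax": 0, "ay": 0, "az": 0, "claw": 3},
  {"tx": 0, "ty": 4.5, "tz": 0, "ax": 0, "ay": 0, "az": 0, "claw": 3},
  {"tx": 0, "ty": 4.5, "tz": 0, "ax": 0, "ay": 0, "az": 0, "claw": 3},
  {"tx": 0, "ty": 4.5, "tz": 0, "ax": 0, "ay": 0, "az": 0, "claw": 3},
  {"tx": 0, "ty": 4.5, "tz": 0, "ax": 0, "ay": 0, "az": 0, "claw": 3},
])

```text
time: 30.68
eef_pos: [0.5103, 0.0187, 0.1421]
tcp_rot: [-0.017, -0.707, 0.707, 0.017]
contact_force: [1.7, -0.5, -2.9]
opening: 0.456
```

```bash
python3 go.py 0.5099 0.0195 0.121 -92.7; python3 - <<'E'
from h import *
for n in ("side",):
    p,d=cams.read_camera(n); cv2.imwrite(f"pics/{n}15.png",np.clip(cv2.resize(p[130:280,210:410],(800,600))*1.5,0,255).astype(np.uint8))
E
```

```text
t30.68 pos [0.5103 0.0187 0.1421] jaw -92.8 q [-0.16  0.02  2.05 -0.    1.07  1.46] open 0.456 F [ 1.7 -0.5 -2.9]
shift cm [ 0.04  2.11 -0.08] turn deg [-0.01 -0.08 -0.  ]
```

View pics/side15.png

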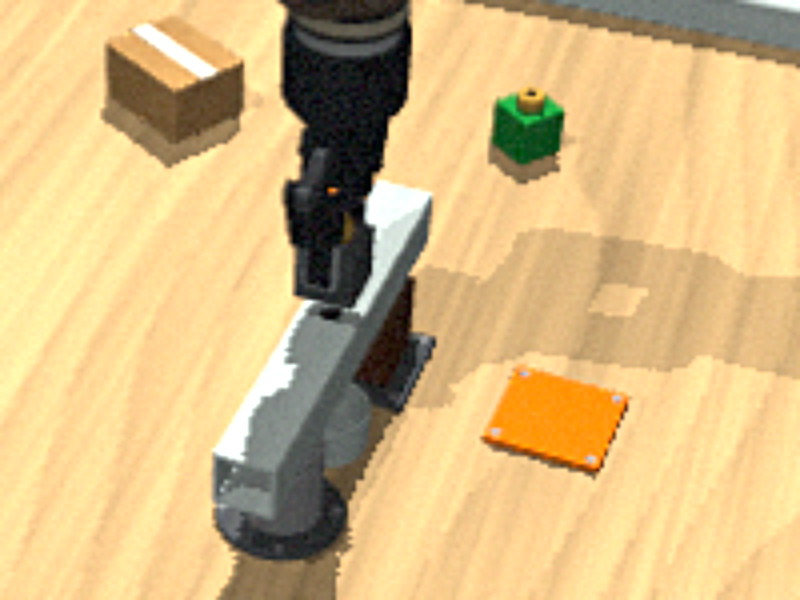

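>>> play_rows([
  {"tx": 0, "ty": 0.7, "tz": -0.05, "ax": 0, "ay": 0, "az": 0, "claw": 3},
  {"tx": 0, "ty": 1.3, "tz": -0.05, "ax": 0, "ay": 0, "az": 0, "claw": 3},
  {"tx": 0, "ty": 1.7, "tz": -0.05, "ax": 0, "ay": 0, "az": 0, "claw": 3},
  {"tx": 0, "ty": 1.9, "tz": -0.05, "ax": 0, "ay": 0, "az": 0, "claw": 3},
  {"tx": 0, "ty": 2.0, "tz": -0.05, "ax": 0, "ay": 0, "az": 0, "claw": 3},
  {"tx": 0, "ty": 2.05, "tz": -0.05, "ax": 0, "ay": 0, "az": 0, "claw": 3},
  {"tx": 0, "ty": 2.05, "tz": -0.05, "ax": 0, "ay": 0, "az": 0, "claw": 3},
  {"tx": 0, "ty": 2.05, "tz": -0.05, "ax": 0, "ay": 0, "az": 0, "claw": 3},
])

```text
time: 31.4
eef_pos: [0.5102, 0.0201, 0.1215]
tcp_rot: [-0.017, -0.707, 0.707, 0.017]
contact_force: [0.0, -0.5, -3.3]
opening: 0.458
```

```bash
python3 go.py 0.5099 0.0195 0.121 -92.7; python3 - <<'E'
from h import *
for n in ("side",):
    p,d=cams.read_camera(n); cv2.imwrite(f"pics/{n}16.png",np.clip(cv2.resize(p[150:240,250:370],(800,600))*1.5,0,255).astype(np.uint8))
E
```

```text
t31.40 pos [0.5102 0.0201 0.1215] jaw -92.7 q [-0.16  0.05  2.07  0.    1.03  1.46] open 0.458 F [ 0.  -0.5 -3.3]
shift cm [0.03 0.05 0.06] turn deg [-0.   -0.01 -0.02]
```

View pics/side16.png

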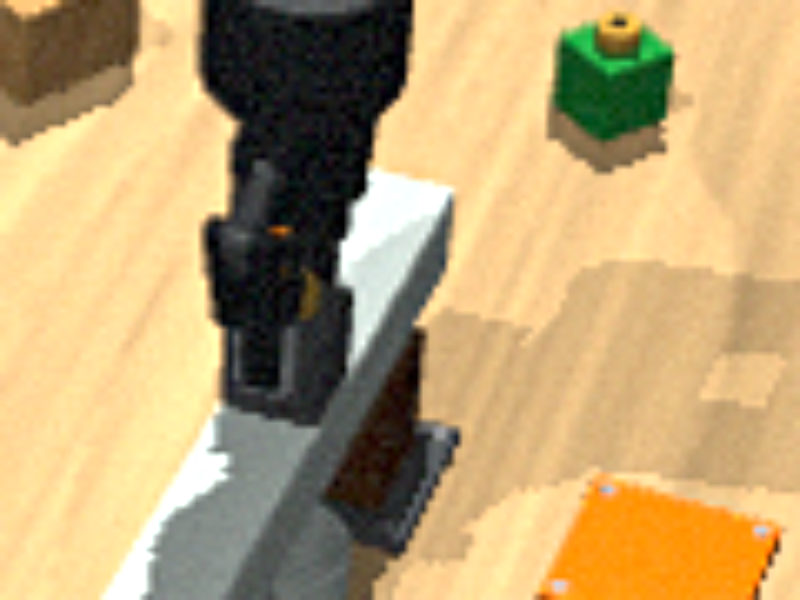

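Weight is still on the gripper (-3.3 N). I'll lower slightly more until the weight transfers.

>>> play_rows([
  {"tx": 0, "ty": 0.05, "tz": 0, "ax": 0, "ay": 0, "az": 0, "claw": 3},
  {"tx": 0, "ty": 0.1, "tz": 0, "ax": 0, "ay": 0, "az": 0, "claw": 3},
  {"tx": 0, "ty": 0.1, "tz": 0, "ax": 0, "ay": 0, "az": 0, "claw": 3},
  {"tx": 0, "ty": 0.1, "tz": 0, "ax": 0, "ay": 0, "az": 0, "claw": 3},
])

```text
time: 31.78
eef_pos: [0.5103, 0.02, 0.1206]
tcp_rot: [-0.017, -0.707, 0.707, 0.017]
contact_force: [0.1, 0.0, -1.8]
opening: 0.455
```

>>> play_rows([
  {"tx": 0, "ty": 0, "tz": 0, "ax": 0, "ay": 0, "az": 0, "claw": 4.3},
  {"tx": 0, "ty": 0, "tz": 0, "ax": 0, "ay": 0, "az": 0, "claw": 5},
  {"tx": 0, "ty": 0, "tz": 0, "ax": 0, "ay": 0, "az": 0, "claw": 6},
  {"tx": 0, "ty": 0, "tz": 0, "ax": 0, "ay": 0, "az": 0, "claw": 7},
  {"tx": 0, "ty": 0, "tz": 0, "ax": 0, "ay": 0, "az": 0, "claw": 8},
  {"tx": 0, "ty": 0, "tz": 0, "ax": 0, "ay": 0, "az": 0, "claw": 8},
  {"tx": 0, "ty": -1.5, "tz": 0, "ax": 0, "ay": 0, "az": 0, "claw": 8},
  {"tx": 0, "ty": -4, "tz": 0, "ax": 0, "ay": 0, "az": 0, "claw": 8},
  {"tx": 0, "ty": -8, "tz": 0, "ax": 0, "ay": 0, "az": 0, "claw": 8},
  {"tx": 0, "ty": -11, "tz": 0, "ax": 0, "ay": 0, "az": 0, "claw": 8},
  {"tx": 0, "ty": -12, "tz": 0, "ax": 0, "ay": 0, "az": 0, "claw": 8},
  {"tx": 0, "ty": -12, "tz": 0, "ax": 0, "ay": 0, "az": 0, "claw": 8},
])

```text
time: 32.78
eef_pos: [0.512, 0.0198, 0.2443]
tcp_rot: [-0.019, -0.707, 0.707, 0.014]
contact_force: [-0.6, -0.0, -0.1]
opening: 0.938
```

```bash
python3 go.py 0.43 -0.33 0.25 -92.7
```

```text
t32.78 pos [0.512  0.0198 0.2443] jaw -92.7 q [-0.16 -0.09  1.96 -0.    1.26  1.46] open 0.938 F [-0.6 -0.  -0.1]
shift cm [ 6.54 -0.59 35.33] turn deg [-0.05 -0.01 -0.45]
```

Moving the arm aside for a clear view.

>>> play_rows([
  {"tx": 0, "ty": 0, "tz": 2, "ax": 0, "ay": 0, "az": 0, "claw": 8},
  {"tx": 0, "ty": 0, "tz": 5, "ax": 0, "ay": 0, "az": 0, "claw": 8},
  {"tx": 0, "ty": 0, "tz": 9, "ax": 0, "ay": 0, "az": 0, "claw": 8},
  {"tx": 1, "ty": 0, "tz": 13, "ax": 0, "ay": 0, "az": 0, "claw": 8},
  {"tx": 2, "ty": 0, "tz": 17, "ax": 0, "ay": 0, "az": 0, "claw": 8},
  {"tx": 3, "ty": 0, "tz": 21, "ax": 0, "ay": 0, "az": 0, "claw": 8},
  {"tx": 4, "ty": 0, "tz": 25, "ax": 0, "ay": 0, "az": 0, "claw": 8},
  {"tx": 5, "ty": 0, "tz": 29, "ax": 0, "ay": 0, "az": 0, "claw": 8},
  {"tx": 6, "ty": 0, "tz": 32, "ax": 0, "ay": 0, "az": 0, "claw": 8},
  {"tx": 6.5, "ty": 0, "tz": 35, "ax": 0, "ay": 0, "az": 0, "claw": 8},
  {"tx": 6.5, "ty": 0, "tz": 35, "ax": 0, "ay": 0, "az": 0, "claw": 8},
  {"tx": 6.5, "ty": 0, "tz": 35, "ax": 0, "ay": 0, "az": 0, "claw": 8},
])

```text
time: 33.78
eef_pos: [0.4271, -0.3269, 0.2375]
tcp_rot: [0.017, 0.708, -0.706, -0.019]
contact_force: [0.5, 0.9, 0.3]
opening: 0.94
```

```bash
python3 - <<'E'
from h import *
for n in ("top","side",):
    p,d=cams.read_camera(n); cv2.imwrite(f"pics/{n}17.png",p); np.save(f"pics/{n}17_d.npy",d)
s=cv2.imread("pics/side17.png");t=cv2.imread("pics/top17.png")
a=cv2.resize(t[160:310,150:350],(400,300)); b=cv2.resize(s[130:280,190:390],(400,300))
cv2.imwrite("pics/c17.png",np.clip(np.hstack([a,b])*1.5,0,255).astype(np.uint8))
P=cloud("top",np.load("pics/top17_d.npy"))
hsv=cv2.cvtColor(t,cv2.COLOR_BGR2HSV)
near=(abs(P[...,0]-.51)<.05)&(abs(P[...,1]-.02)<.18)
Q=P[near&(P[...,2]>.099)&(P[...,2]<.113)]; print("tube",len(Q),cv2.minAreaRect((Q[:,:2]*1000).astype(np.float32)),np.median(Q,0))
for nm,s_ in (("l",P[...,1]>.06),("r",P[...,1]<-.02)):
    print(nm,np.median(P[near&s_&(P[...,2]>.099)&(P[...,2]<.113)],0).round(4))
Q=P[near&(P[...,2]>.138)&(P[...,2]<.17)]; print("guide",len(Q),cv2.minAreaRect((Q[:,:2]*1000).astype(np.float32)),np.median(Q,0))
b0=(245,215); sub=hsv[215:260,245:285]
m=((sub[...,1]>110)&(sub[...,2]>70)&(sub[...,0]>10)&(sub[...,0]<35)).astype(np.uint8)
n,l,st,c=cv2.connectedComponentsWithStats(m)
for i in range(1,n):
    if 15<st[i][4]<150: print("bush?",st[i],onplane("top",[c[i]+b0],.156).round(4))
P0=cloud("top",np.load("pics/top0_d.npy"))
for nm,x,y,z0 in(("tape",.701,.30,.035),("carton",.74,-.319,.035)):
    r=[]
    for C in(P0,P):
        k=(abs(C[...,0]-x)<.07)&(abs(C[...,1]-y)<.07)&(C[...,2]>z0)&(C[...,2]<.07); r.append(C[k].mean(0).round(3))
    print(nm,r)
print("spanner diff",cv2.absdiff(cv2.imread("pics/top0.png"),t)[105:130,225:302].mean())
E
```

```text
tube 2118 ((510.3241271972656, 20.21331787109375), (300.2603759765625, 40.341922760009766), 87.2811508178711) [0.50987355 0.00594414 0.10584112]
l [0.5142 0.1139 0.1058]
r [ 0.5056 -0.075   0.1059]
guide 350 ((510.6631164550781, 19.979372024536133), (38.56818389892578, 40.50820541381836), 89.73338317871094) [0.50963785 0.01978239 0.14636546]
bush? [11 15 11 11 90] [[0.5094 0.0196 0.156 ]]
tape [array([0.701, 0.3  , 0.046]), array([0.701, 0.301, 0.046])]
carton [array([ 0.739, -0.317,  0.05 ]), array([ 0.739, -0.318,  0.05 ])]
spanner diff 5.454372294372295
```

View pics/c17.png

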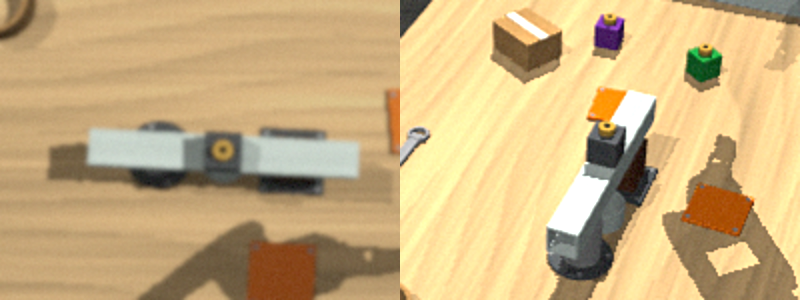

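```bash
python3 -c "
from plant import ctrl
print(ctrl.get_state()['dq'].round(3)); print(ctrl.sign_off())"
```

```text
[ 0.021 -0.015 -0.004 -0.002  0.002 -0.002]
the job is handed in; nothing more can be done
None
```

The drilling setup is built and handed in after about 34 s of robot time. No verdict came back, so what follows is from my own camera checks. I set the dish down first, then the block, spacer, tube and drill guide.

| Part | Last check | Result |
|---|---|---|
| Block | after placing | about 1 mm from the centre of the square plate |
| Spacer | by eye, plus where it was released | standing on the round plate, released within about 1–2 mm of centre |
| Dish | after placing | upright on the bench, about 2 mm from the hole |
| Tube | final picture | level, top at 106 mm at both ends, line within about 2 mm of both centres, hole up at (510, 19) mm |
| Guide | final picture | upright, about 1 mm from the hole |

The tape roll and the carton measured within about 1 mm of where they started. The arm never went near the spanner, and its picture area showed only a small brightness change.

One check failed: the camera measurement of the spacer's position gave no usable reading because the arm was in the way. The dish, block and spacer were mostly under the tube in the final pictures, so I did not measure them again at the end.

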